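# Clamp a nozzle carrier with a hex key that has not dropped in yet

## Task

Push the aluminium nozzle carrier along its channel until it is fully home against the grey clamp post. Then turn the T-handled hex key that stands in the post until it drops into the hidden screw socket, and go on turning it clockwise (seen from above) until it will turn no further and the orange jaw is clamped down on the carrier. Leave the key standing in the screw and do not disturb the other things on the bench.

Things in the scene. Friction and masses are not known exactly. Their poses are not given: they have to be found in the camera images.
- station: Loading station, bolted down: blue base plate 275 x 90 x 10 mm (x -175 to 100) and a grey clamp post. Origin on the bench under the plate; x along the channel, the way the carrier is pushed (roughly to the robot's left), z up. White guide rails 63.6 mm apart, x -145 to 20, tops at z 24, outer faces y +-40. Post: x 20 to 90, y +-35, top z 80; its face at x 20 stops the carrier.
- bore_mouth (a point): Centre of the vertical 21.8 mm bore in the post's top (station x 55, y 0, z 80 mm). Unseen 45 mm down lies the face of a cam screw with a hex socket 19.2 mm across flats, 17 mm deep; its angle differs from start to start. The screw is stiff (0.15 N m: about 5 N near the end of the bar, over 8 N once the jaw clamps) and turns 1.1 to 1.36 rad clockwise from above until the jaw clamps.
- carrier: Aluminium carrier 120 x 60 x 20 mm, 0.2 to 0.5 kg, with low walls and six brass nozzles, lying between the rails on the base plate. Origin at the centre of its underside, x along its length to the end that meets the post, z up. It starts 30 to 60 mm short of the post.
- carrier_front (a point): Lower edge centre of the carrier's front end, which must come against the post: at x 20 mm in the station's frame when home.
- carrier_back (a point): Centre of the carrier's plain upright back face (60 mm wide, 20 mm high), 10 mm above its underside.
- hex_key: Loose steel T-handled hex key, 0.27 to 0.36 kg, upright in the bore. Origin at its tip, z up, x along the handle. Greased hex shank, 18 mm across flats (16 on the lowest 3 mm). It first rests on the screw's face, tip 32 mm above the bench, and turns freely; after 0.2 to 0.7 rad clockwise it drops 14 mm by its own weight if turned slowly (under 0.7 rad/s; it can hang while pushed hard), then turns the screw, with 0.25 rad of play.
- key_bar (a point): Centre of the key's handle, a round bar 14 mm thick and 110 mm long with red ends, lying along the key's x, 100 mm above the tip: 132 mm above the bench at first, 118 mm once dropped in. All round below it is free down to the post's top (80 mm).
- jaw (a joint): Travel of the orange jaw, m, downwards: about 0 open (underside 6 mm above the carrier's top), 0.006 on touching the carrier, some 0.0001 more when clamped. Driven by the screw only. It overhangs the channel by 18 mm in front of the post, is 44 mm wide, its top below 70 mm.
- steel_cup: Bystander: steel cup; leave it where it is. Origin at its underside.
- jar: Bystander: amber jar; leave it where it is. Origin at its underside.
- rinse_bottle: Bystander: white rinse bottle; leave it where it is. Origin at its underside.
- beaker: Bystander: glass beaker; leave it where it is. Origin at its underside.
- brush: Bystander: brush; leave it where it is. Origin at its underside.
- parts_tray: Bystander: grey tray; leave it where it is. Origin at its underside.
- spanner: Bystander: spanner; leave it where it is. Origin at its underside.
Mind the look-alikes: they are no part of the job. There is more than one size of the carrier; the one meant has the size given above.

How it is judged (in metres and radians):
On the way, in this order (a step that is already met when the one before it is completed fails the run):
1. the carrier is fully home against the post (x of carrier_front in the frame of station above 0.017 m and z of carrier in the frame of station below 0.013 m and angle between the x axis of carrier and the x axis of station, either way round below 0.06 rad), for 0.2 s.
2. the hex key has dropped into the socket (z of hex_key in the frame of station below 0.024 m and angle between hex_key's own z axis and vertical below 0.12 rad), for 0.2 s.
3. the key has been turned clockwise until the jaw is clamped on the carrier (value of joint jaw above 0.0055 m and contact force between jaw and carrier above 1 N), for 0.2 s.
At the end, for the whole second after the job is handed in: Carrier flat, straight (0.06 rad), front within 3 mm of the post; hex key upright (0.12 rad) in the socket, tip under 24 mm above the bench; jaw down more than 5.5 mm, pressing on the carrier with over 1 N; carrier and key at rest (all of step 1 and all of step 2 and all of step 3 and linear speed of each of carrier, hex_key below 0.01 m/s); the robot touches nothing.
It fails at once if another thing on the bench is shifted by more than 30 mm (distance of any of steel_cup, jar, rinse_bottle, beaker, brush, parts_tray, spanner from where it was at the start of the episode above 0.03 m).
It also fails if it takes over 56 s, if anything falls off the work surface, if the arm or the gripper's body presses on something with over 40 N, if the wrist force passes 120 N, or if a joint passes its speed limit or range.

## Robot

A 7-joint arm with a two-finger parallel gripper is mounted at the origin on the work surface. World frame = base frame: x ahead of the robot, y to its left, z up, the work surface at z = 0. Lengths are in mm, angles in rad, forces in N, time in s.
With the tool pointing down it reaches from about 425 to 1025 mm from the base axis. Payload 9.4 kg.
Tool frame: the origin (TCP) lies midway between the tips of the shut fingers; the grasp point (between the pads) lies bot.grasp_offset behind it (bot.grasp_offset is the distance from the TCP to the grasp point, in mm); x points along the fingers, y is the direction in which the jaws open and shut, and the axes are right-handed (so a half turn about x gives the same grasp; the last joint's range is limited). The gripper opens to 93 mm and grips with 3 to 60 N. Pads are 15 mm wide; open, the fingers measure 128 mm over their backs; the gripper's body (75 mm by 188 mm) begins 65 mm behind the grasp point.
Start: joints at [-1.354, 0.599, -0.003, 1.599, 0.002, 0.943, -0.08], TCP at [209.96, 693.932, 191.218] pointing down, gripper open.
Joint ranges: [-2.57, 2.57], [-0.35, 1.97], [-1.29, 1.29], [0.11, 2.56], [-1.05, 4.19], [0.11, 1.86], [-2.63, 2.63]. Speed limits (rad/s): [2.22, 2.22, 3.01, 3.01, 3.14, 3.14, 3.14].

## Interface

Orientations are given as a unit quaternion [x, y, z, w].
In Python, from cell import bot, viewer gives the robot as it stands.
- The arm moves only by the tool move_arm, never from a script. Its argument "commands" is a list of rows, each an object with "dr": the turn, a rotation vector about the tool's x, y, z in degrees, a list of three; "translation": the shift along the tool's x, y, z in m, a list of three; "hand": the finger opening in m, from 0 to 0.093. In form: [{"dr": [ax, ay, az], "translation": [tx, ty, tz], "hand": hand}, ...]. A call has 1 to 10 rows; each row shifts and turns the pose as measured when the row begins, along the tool's axes as they then stand; what a row does not reach is not made up. A row lasts 1/8 s, in which the tool goes at most 62.5 mm and 10.7 degrees, less where a joint would pass 70% of its speed; a pose out of reach is approached as far as the arm can. A call with a gripper value outside its range is refused whole. The fingers move at their own pace and stop on an object; "grip_force" is the grip in N (left out, the last holds). Time passes only in rows, so rows that do not move let the fingers close. It gives the time, the measured TCP pose, the force and the opening at its end, in the units of the state.
- bot.read_state(): the state, without advancing time (a new reading comes with each control period).
- viewer.get_image(name): name is "scene" or "top"; returns (picture, depth): 420x560x3 uint8, red, green, blue; 420x560 float32, mm along the optical axis (not along the pixel's ray), 0 where there is no reading.
- viewer.camera_model(name): a dict with "K" (3x3 intrinsics, pixels), "position" and "attitude" of the camera in the world. Camera axes: x right, y down, z forward; pixel columns grow to the right and rows downward; lengths in mm; the calibration is good to about 2 mm. A picture is of the moment at which its call begins. camera_model takes no time and is no camera call.
- bot.sign_off(): hands the job in, once; it reports no verdict.
The state is a dict: "time_s": time; "joints": joint angles; "dq": joint speeds; "tau": joint torques, N m; "eef_pos": TCP position; "tool_rot": TCP orientation; "ft_force": force on the tool from outside, world axes, zero at the start; "ft_torque": the same for the moment, N m; "opening": finger opening in mm.
Only numpy, scipy, OpenCV 4.12 (cv2) and the standard library are available. Lean on these libraries where they do the work, as an engineer would, in place of code of your own. Each camera call takes 0.05 s, during which the arm holds its last target.

## Working session

There is one attempt and no reset: what is moved stays moved. The work goes in short steps, Python scripts to look and compute and a tool call to move; the robot and the scene stay as the last step left them, time stands still between calls to the robot, and variables do not carry over. Pictures are saved under pics/ and viewed, and the job is handed in when it is done.

Besides the shell and the picture viewer there is one more tool, called after "Emit:" as name([rows], argument=value, ...), one row to a line, values as JSON. move_arm: Moves the arm, as the interface text tells. Its arguments: {"type":"object","properties":{"commands":{"type":"array","items":{"type":"object","properties":{"dr":{"type":"array","items":{"type":"number"}},"translation":{"type":"array","items":{"type":"number"}},"hand":{"type":"number"}}}},"grip_force":{"type":"number"}},"required":["commands"]}

```bash
mkdir -p pics; ls
python3 - <<'E'
from cell import bot, viewer
import cv2,numpy as np
s=bot.read_state();print({k:np.round(v,3).tolist() for k,v in s.items()},bot.grasp_offset)
for n in("scene","top"):
    im,d=viewer.get_image(n);cv2.imwrite(f"pics/{n}0.png",im[:,:,::-1]);np.savez(f"{n}0.npz",im=im,d=d)
    m=viewer.camera_model(n);print(n,{k:np.round(v,4).tolist() for k,v in m.items()})
E
```

```text
pics
{'time_s': 0.0, 'joints': [-1.354, 0.6, -0.003, 1.6, 0.002, 0.943, -0.08], 'dq': [0.0, 0.001, 0.001, 0.0, 0.0, -0.001, 0.001], 'tau': [-0.0, -76.508, 1.498, -25.236, -0.052, 0.017, 0.0], 'eef_pos': [209.789, 693.402, 190.355], 'tool_rot': [0.103, 0.7, -0.104, 0.699], 'ft_force': [0.045, 0.325, -0.27], 'ft_torque': [0.001, -0.019, 0.037], 'opening': 92.884} 18.8
scene {'K': [[472.0663, 0.0, 282.7008], [0.0, 472.0663, 210.6973], [0.0, 0.0, 1.0]], 'position': [1276.1092, 101.6704, 1175.0434], 'attitude': [0.6301, 0.7214, -0.2213, -0.1832]}
top {'K': [[460.9258, 0.0, 280.8562], [0.0, 460.9258, 213.6454], [0.0, 0.0, 1.0]], 'position': [413.4132, -6.6096, 1621.803], 'attitude': [0.7074, -0.7039, 0.044, -0.0466]}
```

View pics/scene0.png

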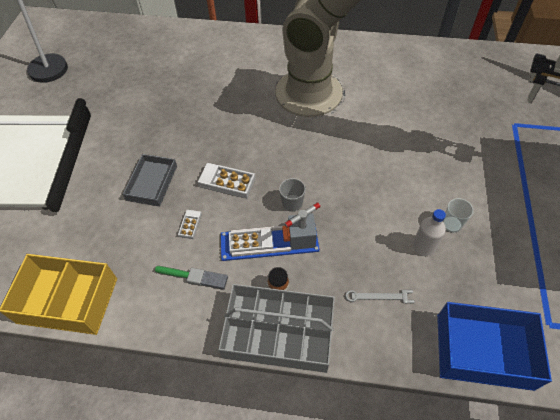

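View pics/top0.png

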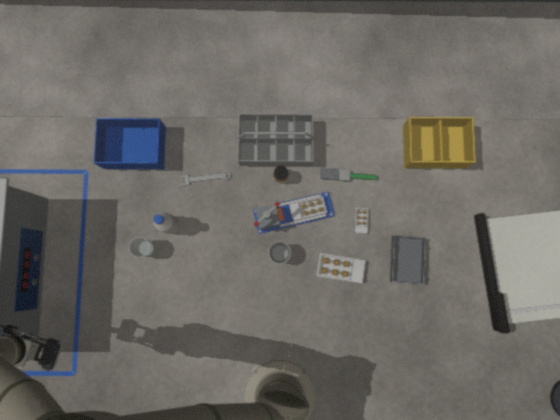

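The scene view shows the blue station around (270,240), with the post and red-ended key at (302,218). In the top view it is around (293,212), with the cup at (280,253) and the jar at (281,173) nearby. Next I'll zoom in and measure.

```bash
cat > h.py <<'E'
import numpy as np,cv2
from scipy.spatial.transform import Rotation as R
from cell import bot,viewer
def cam(n):
    m=viewer.camera_model(n);return np.array(m["K"]),np.array(m["position"]),R.from_quat(m["attitude"]).as_matrix()
def ray(n,uv,z):
    K,p,A=cam(n);uv=np.atleast_2d(uv).astype(float)
    d=np.c_[(uv-[K[0,2],K[1,2]])/[K[0,0],K[1,1]],np.ones(len(uv))]@A.T
    return p+d*((z-p[2])/d[:,2])[:,None]
def proj(n,P):
    K,p,A=cam(n);c=(np.atleast_2d(P)-p)@A;c=c@K.T;return c[:,:2]/c[:,2:]
def cloud(n,d):
    K,p,A=cam(n);v,u=np.mgrid[:420,:560];c=np.dstack([(u-K[0,2])/K[0,0]*d,(v-K[1,2])/K[1,1]*d,d]);return c@A.T+p
E
python3 - <<'E'
from h import *
for n,(x0,y0,x1,y1) in {"scene":(205,165,345,270),"top":(240,180,345,260)}.items():
    f=np.load(n+"0.npz");im=f["im"];d=f["d"]
    cv2.imwrite(f"pics/{n}z.png",cv2.resize(im[y0:y1,x0:x1,::-1],None,fx=5.5,fy=5.5,interpolation=cv2.INTER_CUBIC))
    hsv=cv2.cvtColor(im,cv2.COLOR_RGB2HSV)
    m=cv2.inRange(hsv,(105,120,60),(130,255,255));m2=np.zeros_like(m);m2[y0:y1,x0:x1]=m[y0:y1,x0:x1]
    P=cloud(n,d)
    v,u=np.nonzero(m2); uv=np.c_[u,v]
    W=ray(n,uv,10.); r=cv2.minAreaRect(W[:,:2].astype(np.float32));print(n,len(u),r,cv2.boxPoints(r).round(1).tolist(),np.median(P[v,u,2]))
    red=cv2.inRange(hsv,(0,150,90),(6,255,255))|cv2.inRange(hsv,(172,120,90),(180,255,255))
    mm=np.zeros_like(m);mm[y0:y1,x0:x1]=red[y0:y1,x0:x1]
    k,l,st,c=cv2.connectedComponentsWithStats(mm)
    for i in range(1,k):
        if st[i,4]>3: print("red",st[i],c[i].round(1),ray(n,c[i],132.).round(1),np.median(P[l==i],0).round(1),im[l==i].mean(0).round())
E
```

```text
scene 726 ((630.5303955078125, -44.40771484375), (90.25550079345703, 273.0266418457031), 12.096681594848633) [[557.7999877929688, 79.5999984741211], [615.0, -187.3000030517578], [703.2999877929688, -168.39999389648438], [646.0, 98.5]] 10.789128192499675
red [314 203   6   6  22] [316.7 205.2] [[568.5  78.6 132. ]] [573.5  79.  138.8] [165.  50.  46.]
red [286 220   6   7  27] [288.5 222.8] [[632.9  11.4 132. ]] [636.2  11.6 138.4] [160.  48.  45.]
top 201 ((623.5632934570312, -45.0716552734375), (82.01104736328125, 268.9801025390625), 14.611343383789062) [[550.0, 74.69999694824219], [617.7999877929688, -185.60000610351562], [697.2000122070312, -164.89999389648438], [629.2999877929688, 95.4000015258789]] 10.494640486320122
red [256 222   2   4   4] [256.2 223.5] [[572.9  79.3 132. ]] [572.6  79.8 136. ] [120.  55.  58.]
```

```bash
echo
```

```text
(no output)
```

View pics/scenez.png

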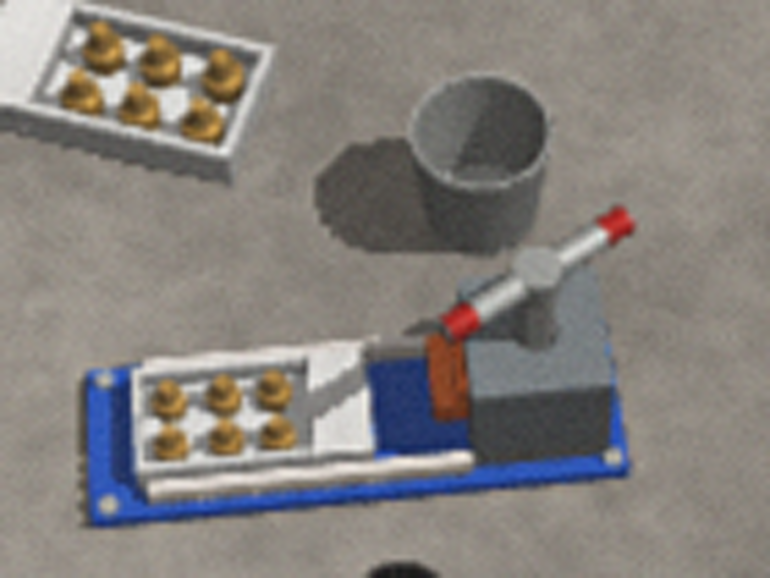

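View pics/topz.png

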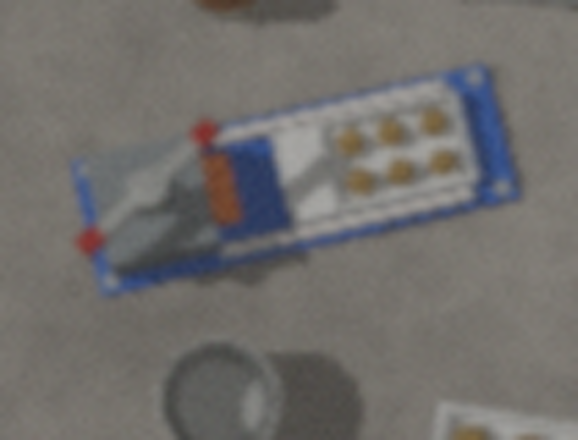

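Run:
```python
from h import *
T=np.array([[72,165],[493,62],[520,200],[103,296]])/5.5+[240,180]-.4
S=np.array([[88,370],[88,525],[630,475]])/5.5+[205,165]-.4
a=ray("top",T,10.);print(a.round(1).tolist());
b=ray("scene",S,10.);print(b.round(1).tolist())
def ang(p,q): d=q-p; return np.degrees(np.arctan2(-d[0],d[1])).round(2),np.hypot(*d[:2]).round(1)
print(ang(a[1],a[0]),ang(a[2],a[3]),ang(a[1],a[2]),ang(b[1],b[2]),ang(b[1],b[0]))
for n in("scene","top"):
    f=np.load(n+"0.npz");P=cloud(n,f["d"]);im=f["im"].astype(int)
    near=(np.hypot(P[...,0]-608,P[...,1]-45)<80)
    m=near&(abs(P[...,2]-80)<5)
    r=cv2.minAreaRect(P[m][:,:2].astype(np.float32));print(n,"post",m.sum(),np.round(r[0],1),np.round(r[1],1),round(r[2],2),np.median(P[m][:,2]))
    m=near&(P[...,2]>110)
    q=P[m];c=q.mean(0);w,v=np.linalg.eigh(np.cov(q[:,:2].T));t=(q[:,:2]-c[:2])@v[:,1]
    print("bar",m.sum(),c.round(1),v[:,1].round(3),t.min().round(1),t.max().round(1),q[:,2].max(), (c[:2]+v[:,1]*(t.min()+t.max())/2).round(1))
    # bright carrier top/rails
    m=(np.hypot(P[...,0]-640,P[...,1]+60)<110)&(im.min(-1)>150)&(P[...,2]>14)&(P[...,2]<40)
    q=P[m];r=cv2.minAreaRect(q[:,:2].astype(np.float32));print("white",m.sum(),np.round(r[0],1),np.round(r[1],1),round(r[2],2),np.percentile(q[:,2],[5,25,50,75,95]).round(1))
```

```text
[[635.2, 99.5, 10.0], [703.5, -171.3, 10.0], [613.9, -187.8, 10.0], [551.0, 78.6, 10.0]]
[[613.6, -188.8, 10.0], [702.7, -169.7, 10.0], [638.6, 98.0, 10.0]]
(np.float64(14.16), np.float64(279.2)) (np.float64(13.29), np.float64(273.7)) (np.float64(100.45), np.float64(91.1)) (np.float64(13.48), np.float64(275.3)) (np.float64(102.12), np.float64(91.1))
scene post 415 [603.5  43.5] [72.7 70.3] 13.47 80.72254611359085
bar 255 [606.4  43.1 136.3] [-0.693  0.721] -52.7 58.0 145.0932484316752 [604.6  45. ]
white 558 [631.3 -73.6] [ 84.3 167.5] 14.6 [16.8 23.3 27.8 30.9 34. ]
top post 267 [606.2  45.3] [70.6 74. ] 13.82 79.98543359857217
bar 165 [604.7  47.8 137.9] [-0.7    0.714] -55.2 53.7 148.41507832282582 [605.2  47.3]
white 87 [652.6 -82.9] [ 63.8 106.1] 30.32 [16.7 26.4 29.5 32.9 36.3]
```

```bash
cat >> h.py <<'E'
a=np.radians(13.5);UX=np.array([-np.sin(a),np.cos(a),0]);UY=np.array([-np.cos(a),-np.sin(a),0]);O=np.array([604.9,44.6,0])-55*UX
S=np.c_[UX,UY,[0,0,1]]
def toS(P): return (np.asarray(P)-O)@S
def toW(P): return O+np.asarray(P)@S.T
E
python3 - <<'E'
from h import *
print(O,R.from_quat(bot.read_state()["tool_rot"]).as_matrix().round(3))
f=np.load("scene0.npz");P=cloud("scene",f["d"]);im=f["im"].astype(int);Q=toS(P)
f2=np.load("top0.npz");P2=cloud("top",f2["d"]);Q2=toS(P2)
for X,nm in((Q,"scene"),(Q2,"top")):
  m=((X[...,2]>45)&(f["d" ]>0)).astype(np.uint8);k,l,st,c=cv2.connectedComponentsWithStats(m)
  for i in range(1,k):
    q=X[l==i]
    if len(q)>15: print(nm,st[i],"S min",q.min(0).round(),"max",q.max(0).round(),"W",toW(np.median(q,0)).round())
# carrier: project profile along station x of white pixels in |y|<26
h=(abs(Q[...,1])<28)&(Q[...,0]>-180)&(Q[...,0]<20)&(Q[...,2]<45)
for x in range(-176,24,8):
    m=h&(abs(Q[...,0]-x)<4); print(x,m.sum(),np.percentile(Q[m][:,2],[20,50,80]).round(1),im[m].mean(0).round())
E
```

```text
[617.73949501  -8.88034562   0.        ] [[-0.     0.29   0.957]
 [-0.001  0.957 -0.29 ]
 [-1.    -0.001  0.   ]]
scene [ 17   0  29  62 317] S min [-809.  816.   45.] max [-783.  868.  267.] W [ -18. -979.  164.]
scene [ 282    0   78   99 4766] S min [ 58. 483.  45.] max [266. 674. 425.] W [ 66.   7. 257.]
scene [521   0  12   9  87] S min [1034.  917.   45.] max [1068.  961.   87.] W [-531.  793.   62.]
scene [527  53  33  51 871] S min [677. 212. 216.] max [753. 310. 377.] W [207. 633. 338.]
scene [   0   98   89  111 1734] S min [-886.  153.   45.] max [-597.  551.  108.] W [ 383. -715.   68.]
scene [279 178  26  27 356] S min [ 4. 92. 45.] max [ 77. 169.  81.] W [468.  -3.  65.]
scene [ 415  198   58   52 1312] S min [361. -91.  45.] max [527.  42. 175.] W [580. 392.  86.]
scene [282 202  38  42 970] S min [  1. -35.  45.] max [102.  38. 145.] W [614.  43.  81.]
scene [   0  254  112   75 3052] S min [-712. -221.   45.] max [-461.  -15.   97.] W [ 870. -554.   73.]
scene [ 218  267  117  101 2665] S min [-181. -373.   45.] max [ 111. -112.  129.] W [868.  18.  64.]
scene [ 442 
[... 1467 characters left out ...]
[178. 175. 168.]
-112 43 [16.8 22.7 29.3] [146. 139. 128.]
-104 51 [25.5 30.2 37.5] [137. 115.  81.]
-96 47 [18.1 21.9 28. ] [167. 150. 125.]
-88 48 [16.5 19.6 27.1] [154. 150. 143.]
-80 48 [25.7 31.5 36.9] [132. 112.  82.]
-72 50 [18.1 24.6 29.6] [143. 125.  96.]
-64 54 [16.3 18.4 24. ] [129. 127. 125.]
-56 50 [29.3 30.8 32.8] [191. 188. 186.]
-48 54 [28.9 31.2 33.2] [181. 179. 176.]
-40 49 [29.1 30.3 32.8] [186. 185. 182.]
-32 49 [24.8 30.8 33.1] [171. 172. 175.]
-24 43 [ 9.  11.7 13.3] [ 42.  59. 110.]
-16 45 [ 9.7 12.1 13.6] [ 37.  55. 107.]
-8 45 [ 9.6 11.4 13. ] [ 39.  56. 106.]
0 41 [ 9.9 11.9 14.1] [40. 54. 99.]
8 17 [10.2 13.  14.4] [44. 54. 95.]
16 22 [ 8.9 12.  29.3] [50. 55. 87.]
```

```bash
cat >> h.py <<'E'
def plan(target,yaw=None,n=10,turn=None):
    """rows (tool mm -> m, deg about tool x) from measured pose to world target, tool y at angle yaw deg"""
    s=bot.read_state();p=np.array(s["eef_pos"]);M=R.from_quat(s["tool_rot"]).as_matrix()
    y0=np.degrees(np.arctan2(M[1,1],M[0,1]));yaw=y0 if yaw is None else yaw
    dy=turn if turn is not None else -((yaw-y0+180)%360-180)
    d=(np.asarray(target)-p)/n
    print("now",p.round(1),"yaw",y0.round(2),"tilt",np.degrees(np.arccos(-M[2,0])).round(2),"S",toS(p).round(1),"t",s["time_s"],"F",np.round(s["ft_force"],1),"open",round(s["opening"],1),"j",np.round(s["joints"],2))
    for i in range(n):
        b=np.radians(y0-dy*i/n)
        c,q=np.cos(b),np.sin(b)
        print("dr",round(dy/n,2),"tr",[round(-d[2]/1000,4),round((d[0]*c+d[1]*q)/1000,4),round((d[0]*q-d[1]*c)/1000,4)])
E
python3 - <<'E'
from h import *
t=toW([-174,0,150]);print(t)
plan([400,300,290],None,9)
E
```

```text
[ 658.35898832 -178.07271177  150.        ]
now [209.8 693.5 190.5] yaw 73.17 tilt 0.08 S [778.2 232.7 190.5] t 0.1 F [-0.1 -0.6  0.1] open 92.9 j [-1.35  0.6  -0.    1.6   0.    0.94 -0.08]
dr -0.0 tr [np.float64(-0.0111), np.float64(-0.0357), np.float64(0.0329)]
dr -0.0 tr [np.float64(-0.0111), np.float64(-0.0357), np.float64(0.0329)]
dr -0.0 tr [np.float64(-0.0111), np.float64(-0.0357), np.float64(0.0329)]
dr -0.0 tr [np.float64(-0.0111), np.float64(-0.0357), np.float64(0.0329)]
dr -0.0 tr [np.float64(-0.0111), np.float64(-0.0357), np.float64(0.0329)]
dr -0.0 tr [np.float64(-0.0111), np.float64(-0.0357), np.float64(0.0329)]
dr -0.0 tr [np.float64(-0.0111), np.float64(-0.0357), np.float64(0.0329)]
dr -0.0 tr [np.float64(-0.0111), np.float64(-0.0357), np.float64(0.0329)]
dr -0.0 tr [np.float64(-0.0111), np.float64(-0.0357), np.float64(0.0329)]
```

Emit:
move_arm([
  {"dr":[0,0,0],"translation":[-0.012,-0.036,0.033],"hand":0},
  {"dr":[0,0,0],"translation":[-0.012,-0.036,0.033],"hand":0},
  {"dr":[0,0,0],"translation":[-0.012,-0.036,0.033],"hand":0},
  {"dr":[0,0,0],"translation":[-0.012,-0.036,0.033],"hand":0},
  {"dr":[0,0,0],"translation":[-0.012,-0.036,0.033],"hand":0},
  {"dr":[0,0,0],"translation":[-0.012,-0.036,0.033],"hand":0},
  {"dr":[0,0,0],"translation":[-0.012,-0.036,0.033],"hand":0},
  {"dr":[0,0,0],"translation":[-0.012,-0.036,0.033],"hand":0},
  {"dr":[0,0,0],"translation":[-0.012,-0.036,0.033],"hand":0},
])

```text
time_s: 1.23
eef_pos: [403.1, 287.0, 298.1]
tool_rot: [0.099, 0.701, -0.104, 0.699]
ft_force: [0.9, -0.1, 0.4]
opening: 7.5
```

Run:
```python
from h import *
plan([660,-180,280],13.5,10)
```

```text
now [403.1 287.  298.1] yaw 73.52 tilt 0.46 S [337.8 139.7 298.1] t 1.225 F [ 0.9 -0.1  0.4] open 7.5 j [-0.79  0.2   0.07  1.98 -0.01  0.97  0.57]
dr 6.0 tr [np.float64(0.0018), np.float64(-0.0375), np.float64(0.0379)]
dr 6.0 tr [np.float64(0.0018), np.float64(-0.0333), np.float64(0.0416)]
dr 6.0 tr [np.float64(0.0018), np.float64(-0.0288), np.float64(0.0449)]
dr 6.0 tr [np.float64(0.0018), np.float64(-0.0239), np.float64(0.0476)]
dr 6.0 tr [np.float64(0.0018), np.float64(-0.0188), np.float64(0.0499)]
dr 6.0 tr [np.float64(0.0018), np.float64(-0.0135), np.float64(0.0516)]
dr 6.0 tr [np.float64(0.0018), np.float64(-0.0081), np.float64(0.0527)]
dr 6.0 tr [np.float64(0.0018), np.float64(-0.0025), np.float64(0.0532)]
dr 6.0 tr [np.float64(0.0018), np.float64(0.0031), np.float64(0.0532)]
dr 6.0 tr [np.float64(0.0018), np.float64(0.0086), np.float64(0.0526)]
```

Emit:
move_arm([
  {"dr":[6,0,0],"translation":[0.002,-0.038,0.038],"hand":0},
  {"dr":[6,0,0],"translation":[0.002,-0.033,0.042],"hand":0},
  {"dr":[6,0,0],"translation":[0.002,-0.029,0.045],"hand":0},
  {"dr":[6,0,0],"translation":[0.002,-0.024,0.048],"hand":0},
  {"dr":[6,0,0],"translation":[0.002,-0.019,0.05],"hand":0},
  {"dr":[6,0,0],"translation":[0.002,-0.014,0.052],"hand":0},
  {"dr":[6,0,0],"translation":[0.002,-0.008,0.053],"hand":0},
  {"dr":[6,0,0],"translation":[0.002,-0.003,0.053],"hand":0},
  {"dr":[6,0,0],"translation":[0.002,0.003,0.053],"hand":0},
  {"dr":[6,0,0],"translation":[0.002,0.009,0.053],"hand":0},
])

```text
time_s: 2.48
eef_pos: [659.8, -200.7, 279.5]
tool_rot: [0.444, 0.549, -0.448, 0.549]
ft_force: [0.7, 0.3, 0.7]
opening: 0.4
```

Run:
```python
from h import *
plan(toW([-176,0,60]),13.5,6)
```

```text
now [ 659.8 -200.7  279.5] yaw 11.76 tilt 0.3 S [-196.3    3.9  279.5] t 2.475 F [0.7 0.3 0.7] open 0.4 j [-0.09  0.51  0.48  1.61 -0.25  1.09  0.66]
dr -0.29 tr [np.float64(0.0366), np.float64(0.0005), np.float64(-0.0034)]
dr -0.29 tr [np.float64(0.0366), np.float64(0.0006), np.float64(-0.0034)]
dr -0.29 tr [np.float64(0.0366), np.float64(0.0006), np.float64(-0.0034)]
dr -0.29 tr [np.float64(0.0366), np.float64(0.0006), np.float64(-0.0034)]
dr -0.29 tr [np.float64(0.0366), np.float64(0.0006), np.float64(-0.0034)]
dr -0.29 tr [np.float64(0.0366), np.float64(0.0006), np.float64(-0.0034)]
```

Emit:
move_arm([
  {"dr":[-1,0,0],"translation":[0.045,0.001,-0.007],"hand":0},
  {"dr":[-0.7,0,0],"translation":[0.05,0.001,-0.007],"hand":0},
  {"dr":[0,0,0],"translation":[0.045,0.001,-0.006],"hand":0},
  {"dr":[0,0,0],"translation":[0.035,0.001,0],"hand":0},
  {"dr":[0,0,0],"translation":[0.02,0,0],"hand":0},
  {"dr":[0,0,0],"translation":[0,0,0],"hand":0},
])

```text
time_s: 3.22
eef_pos: [658.4, -186.9, 75.8]
tool_rot: [0.437, 0.554, -0.443, 0.553]
ft_force: [-0.5, 0.5, 0.9]
opening: 0.4
```

Run:
```python
from h import *
plan(toW([-174,0,17]),13.5,4)
im,d=viewer.get_image("scene");cv2.imwrite("pics/s1.png",cv2.resize(im[150:290,180:360,::-1],None,fx=4,fy=4,interpolation=cv2.INTER_CUBIC))
```

```text
now [ 658.4 -186.9   75.8] yaw 13.05 tilt 0.53 S [-182.6    2.    75.8] t 3.225 F [-0.5  0.5  0.9] open 0.4 j [-0.04  0.71  0.37  1.8  -0.36  0.7   0.75]
dr -0.11 tr [np.float64(0.0147), np.float64(0.0005), np.float64(-0.0022)]
dr -0.11 tr [np.float64(0.0147), np.float64(0.0005), np.float64(-0.0022)]
dr -0.11 tr [np.float64(0.0147), np.float64(0.0005), np.float64(-0.0022)]
dr -0.11 tr [np.float64(0.0147), np.float64(0.0005), np.float64(-0.0022)]
```

View pics/s1.png

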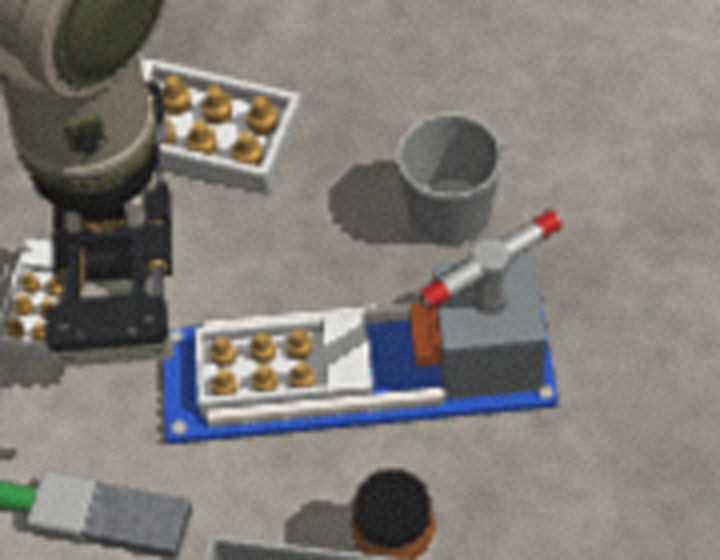

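The picture shows the gripper behind the carrier, at the plate's back end (110,330), with nothing disturbed. I'll lower it and then push.

Emit:
move_arm([
  {"dr":[-0.4,0,0],"translation":[0.02,0.001,0],"hand":0},
  {"dr":[0,0,0],"translation":[0.02,0.001,0],"hand":0},
  {"dr":[0,0,0],"translation":[0.014,0,0],"hand":0},
  {"dr":[0,0,0],"translation":[0.004,0,0],"hand":0},
  {"dr":[0,0,0],"translation":[0,0,0],"hand":0},
])

```text
time_s: 3.9
eef_pos: [662.1, -187.5, 16.7]
tool_rot: [0.435, 0.554, -0.44, 0.556]
ft_force: [0.2, -0.5, 0.4]
opening: 0.4
```

Run:
```python
from h import *
plan(toW([-130,0,17]),13.5,4)
```

```text
now [ 662.1 -187.5   16.7] yaw 13.47 tilt 0.45 S [-184.    -1.4   16.7] t 3.9 F [ 0.2 -0.5  0.4] open 0.4 j [-0.01  0.78  0.32  1.82 -0.39  0.6   0.79]
dr -0.01 tr [np.float64(-0.0001), np.float64(-0.0004), np.float64(-0.0135)]
dr -0.01 tr [np.float64(-0.0001), np.float64(-0.0004), np.float64(-0.0135)]
dr -0.01 tr [np.float64(-0.0001), np.float64(-0.0004), np.float64(-0.0135)]
dr -0.01 tr [np.float64(-0.0001), np.float64(-0.0004), np.float64(-0.0135)]
```

Emit:
move_arm([
  {"dr":[0,0,0],"translation":[0,0,-0.01],"hand":0},
  {"dr":[0,0,0],"translation":[0,0,-0.01],"hand":0},
  {"dr":[0,0,0],"translation":[0,0,-0.01],"hand":0},
  {"dr":[0,0,0],"translation":[0,0,-0.01],"hand":0},
  {"dr":[0,0,0],"translation":[0,0,-0.01],"hand":0},
  {"dr":[0,0,0],"translation":[0,0,-0.008],"hand":0},
  {"dr":[0,0,0],"translation":[0,0,-0.006],"hand":0},
])

```text
time_s: 4.78
eef_pos: [647.1, -120.0, 18.0]
tool_rot: [0.436, 0.554, -0.44, 0.557]
ft_force: [0.5, -0.7, -0.1]
opening: 0.5
```

Run:
```python
from h import *
plan(toW([-110,0,17]),13.5,1)
im,d=viewer.get_image("scene");cv2.imwrite("pics/s2.png",cv2.resize(im[150:290,180:360,::-1],None,fx=4,fy=4,interpolation=cv2.INTER_CUBIC))
```

```text
now [ 647.1 -120.    18. ] yaw 13.53 tilt 0.42 S [-114.9   -2.6   18. ] t 4.775 F [ 0.5 -0.7 -0.1] open 0.5 j [-0.11  0.76  0.32  1.9  -0.41  0.55  0.72]
dr 0.03 tr [np.float64(0.001), np.float64(-0.0026), np.float64(-0.0049)]
```

View pics/s2.png

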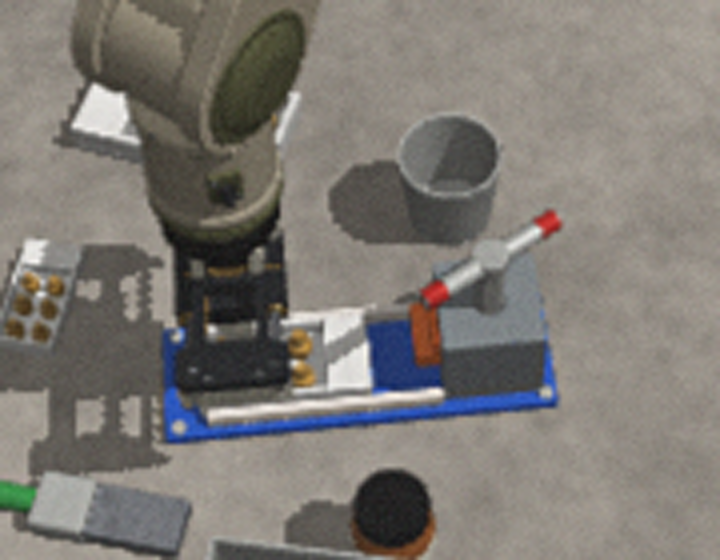

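Run:
```python
from h import *
p=np.array(bot.read_state()["eef_pos"])
for dz in(0,20,84,100): print(dz,((proj("scene",p+[0,0,dz])-[180,150])*4).round(), proj("top",p+[0,0,dz]).round())
for x in (-149,-100,-29): print(((proj("scene",toW([x,0,30]))-[180,150])*4).round())
im,d=viewer.get_image("top");cv2.imwrite("pics/t2.png",cv2.resize(im[170:270,230:350,::-1],None,fx=6,fy=6,interpolation=cv2.INTER_CUBIC))
im,d=viewer.get_image("scene");cv2.imwrite("pics/s3.png",cv2.resize(im[200:270,200:330,::-1],None,fx=6,fy=6,interpolation=cv2.INTER_CUBIC))
```

```text
0 [[248. 373.]] [[315. 206.]]
20 [[246. 359.]] [[315. 205.]]
84 [[237. 311.]] [[316. 203.]]
100 [[235. 298.]] [[317. 202.]]
[[196. 366.]]
[[266. 360.]]
[[368. 350.]]
```

View pics/t2.png

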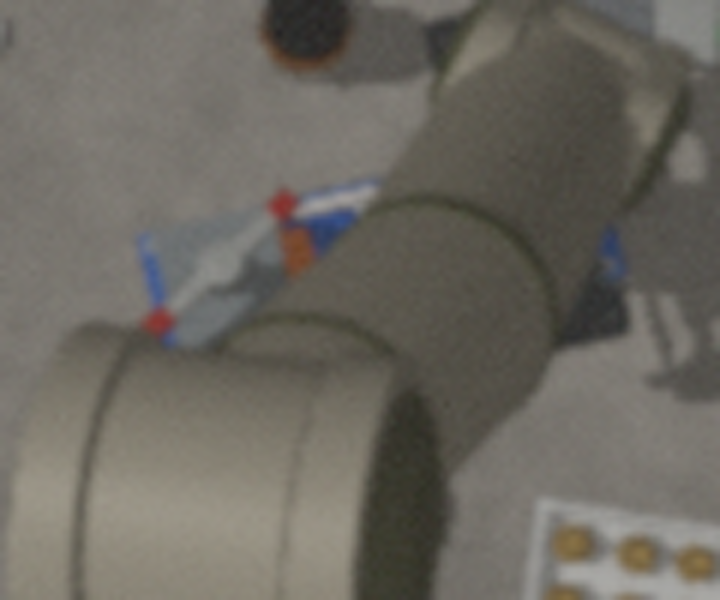

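View pics/s3.png

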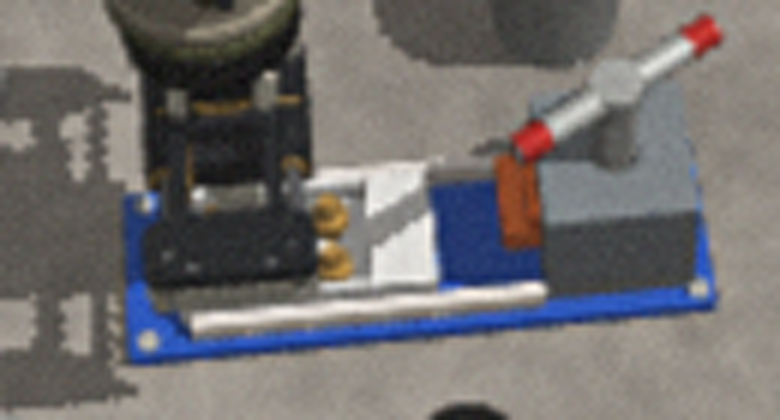

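Run:
```python
from h import *
im,d=viewer.get_image("scene");Q=toS(cloud("scene",d))
s=bot.read_state();p=np.array(s["eef_pos"]);print(p,toS(p),s["ft_force"])
for v in range(226,262,3):
    print(v,[tuple(int(x) for x in Q[v,u].round()) for u in range(222,258,5)])
```

```text
[ 647.21584545 -120.87431709   17.96750341] [-115.78068647   -2.51744311   17.96750341] [-1.12329927 -0.07913918  0.4003344 ]
226 [(-170, 70, 3), (-141, -28, 157), (-129, -27, 153), (-116, -29, 153), (-103, -32, 157), (-91, -31, 153), (-83, 60, 4), (-69, 59, 4)]
229 [(-171, 61, 1), (-142, -32, 149), (-130, -32, 147), (-118, -30, 141), (-105, -31, 141), (-92, -36, 147), (-83, 36, 27), (-69, 32, 30)]
232 [(-170, 44, 13), (-143, -41, 149), (-140, 29, 31), (-119, -29, 125), (-107, -18, 104), (-92, -43, 144), (-84, 29, 22), (-70, 28, 22)]
235 [(-170, 34, 12), (-143, -50, 150), (-128, -65, 172), (-116, -68, 176), (-104, -68, 173), (-92, -69, 172), (-84, 15, 29), (-70, 15, 27)]
238 [(-170, 24, 12), (-141, -74, 176), (-129, -75, 174), (-116, -78, 177), (-104, -77, 174), (-92, -77, 171), (-85, 12, 17), (-71, 10, 18)]
241 [(-171, 14, 12), (-141, -82, 174), (-129, -83, 174), (-117, -84, 173), (-105, -85, 172), (-93, -86, 172), (-81, -84, 167), (-72, 1, 17)]
244 [(-171, 5, 10), (-141, -91, 176), (-130, -89, 170), (-117, -90, 170), (-105, -93, 172), (-93, -94, 172), (-81, -93, 168), (-72, -16, 30)]
247 [(-171, -6, 13), (-142, -95, 167), (-130, -94, 164), (-118, -95, 164), (-106, -93, 158), (-94, -93, 155), (-82, -89, 146), (-72, -28, 33)]
250 [(-171, -15, 12), (-145, -86, 136), (-133, -89, 139), (-121, -85, 130), (-108, -88, 133), (-101, -29, 24), (-87, -30, 23), (-73, -34, 28)]
253 [(-172, -24, 11), (-158, -26, 12), (-143, -32, 20), (-129, -37, 26), (-115, -39, 27), (-101, -38, 23), (-88, -36, 18), (-74, -38, 19)]
256 [(-172, -34, 11), (-158, -35, 11), (-144, -38, 15), (-130, -37, 9), (-116, -40, 12), (-102, -42, 14), (-89, -43, 13), (-75, -45, 13)]
259 [(-172, -44, 13), (-159, -43, 9), (-145, -42, 4), (-131, -43, 3), (-118, -42, -1), (-103, -46, 3), (-90, -47, 3), (-76, -46, -2)]
```

Run:
```python
from h import *
f=np.load("scene0.npz");im=f["im"];P=cloud("scene",f["d"])
cv2.imwrite("pics/g0.png",cv2.resize(im[40:120,500:560,::-1],None,fx=7,fy=7,interpolation=cv2.INTER_CUBIC))
print(proj("scene",[210,693.5,190.5]))
m=(P[...,2]>150);m[:,:500]=0;q=P[m];print(q[q[:,2].argsort()[:10]].round())
f=np.load("top0.npz");P=cloud("top",f["d"]);im=f["im"]
print(proj("top",[210,693.5,190.5]))
cv2.imwrite("pics/g1.png",cv2.resize(im[310:400,0:100,::-1],None,fx=7,fy=7,interpolation=cv2.INTER_CUBIC))
```

```text
[[544.62863833 113.61526547]]
[[196. 645. 216.]
 [206. 641. 221.]
 [204. 638. 223.]
 [200. 641. 223.]
 [204. 643. 223.]
 [202. 635. 224.]
 [202. 638. 225.]
 [202. 643. 225.]
 [200. 645. 228.]
 [202. 636. 228.]]
[[ 51.03162287 339.61374667]]
```

View pics/g0.png

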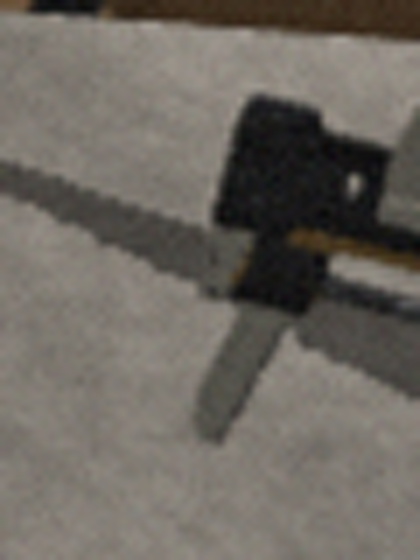

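View pics/g1.png

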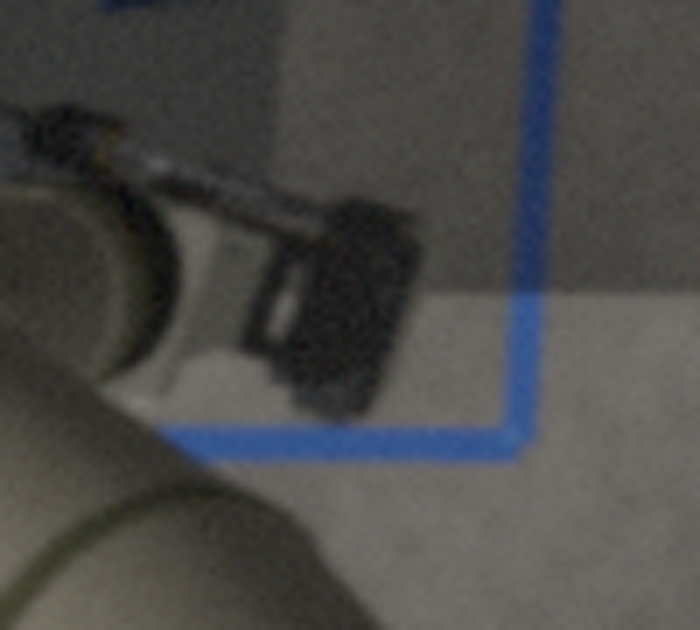

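Run:
```python
from h import *
f=np.load("scene0.npz");im=f["im"];P=cloud("scene",f["d"])
for z in(190,200,216,230):
  for k in (50,60): print(z,k,proj("scene",np.array([210,693.5,z])-k*np.array([.29,.957,0])).round(1))
for v in range(84,106,2): print(v,[(u,*P[v,u].round().astype(int)) for u in range(526,544,3)])
```

```text
190 50 [[526.5 108.6]]
190 60 [[522.9 107.6]]
200 50 [[527.9 106.1]]
200 60 [[524.3 105.1]]
216 50 [[530.3 102. ]]
216 60 [[526.7 100.9]]
230 50 [[532.4  98.3]]
230 60 [[528.7  97.2]]
84 [(526, np.int64(-133), np.int64(763), np.int64(5)), (529, np.int64(-140), np.int64(777), np.int64(0)), (532, np.int64(-139), np.int64(786), np.int64(2)), (535, np.int64(197), np.int64(631), np.int64(282)), (538, np.int64(200), np.int64(637), np.int64(285)), (541, np.int64(227), np.int64(631), np.int64(308))]
86 [(526, np.int64(-127), np.int64(764), np.int64(1)), (529, np.int64(-128), np.int64(774), np.int64(2)), (532, np.int64(-134), np.int64(787), np.int64(-3)), (535, np.int64(202), np.int64(631), np.int64(279)), (538, np.int64(199), np.int64(640), np.int64(277)), (541, np.int64(-137), np.int64(819), np.int64(-2))]
88 [(526, np.int64(-123), np.int64(766), np.int64(-4)), (529, np.int64(-120), np.int64(774), np.int64(0)), (532, np.int64(198), np.int64(629), np.int64(268)), (535, np.int64(202), np.int64(634), np.int64(272)), (538, np.int64(205), np.int64(640), np.int64(275)), (541, np.int64(-123), np.i
[... 1802 characters left out ...]
64(-59), np.int64(795), np.int64(2)), (541, np.int64(-58), np.int64(804), np.int64(4))]
102 [(526, np.int64(-44), np.int64(753), np.int64(1)), (529, np.int64(204), np.int64(638), np.int64(223)), (532, np.int64(-47), np.int64(773), np.int64(1)), (535, np.int64(-45), np.int64(782), np.int64(4)), (538, np.int64(-52), np.int64(795), np.int64(-1)), (541, np.int64(-52), np.int64(804), np.int64(1))]
104 [(526, np.int64(-33), np.int64(750), np.int64(3)), (529, np.int64(-36), np.int64(762), np.int64(1)), (532, np.int64(-35), np.int64(771), np.int64(3)), (535, np.int64(-39), np.int64(783), np.int64(0)), (538, np.int64(-38), np.int64(792), np.int64(2)), (541, np.int64(-42), np.int64(803), np.int64(0))]
```

The measurements disagree. At the start pose the visible fingertips came out near z 218, while the TCP reported 191. So the real tips are about 27 mm above the reported TCP, and the fingers passed over the carrier (force about 0, carrier not moved). I'll back off and find the true tip height by touching down gently.

Emit:
move_arm([
  {"dr":[0,0,0],"translation":[-0.006,0,0.005],"hand":0},
  {"dr":[0,0,0],"translation":[-0.002,-0.001,0.015],"hand":0},
  {"dr":[0,0,0],"translation":[0,-0.001,0.02],"hand":0},
  {"dr":[0,0,0],"translation":[0,0,0.02],"hand":0},
  {"dr":[0,0,0],"translation":[0,0,0.008],"hand":0},
  {"dr":[0,0,0],"translation":[0,0,0],"hand":0},
])

```text
time_s: 5.72
eef_pos: [662.0, -196.7, 27.4]
tool_rot: [0.436, 0.552, -0.441, 0.557]
ft_force: [-0.1, 0.1, 0.8]
opening: 0.4
```

Run:
```python
from h import *
plan(toW([-184,0,17]),13.5,1)
im,d=viewer.get_image("scene");cv2.imwrite("pics/s4.png",cv2.resize(im[150:290,180:320,::-1],None,fx=4.2,fy=4.2,interpolation=cv2.INTER_CUBIC))
```

```text
now [ 662.  -196.7   27.4] yaw 13.25 tilt 0.57 S [-192.9    0.8   27.4] t 5.725 F [-0.1  0.1  0.8] open 0.4 j [-0.    0.77  0.33  1.81 -0.39  0.62  0.79]
dr -0.25 tr [np.float64(0.0104), np.float64(0.0007), np.float64(-0.0089)]
```

View pics/s4.png

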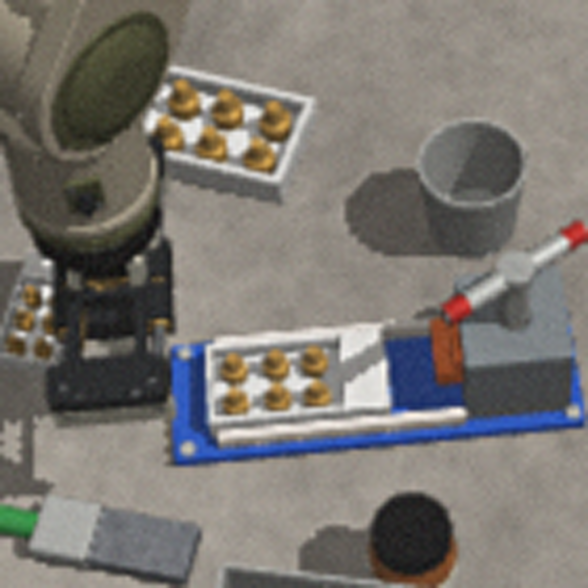

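Emit:
move_arm([
  {"dr":[0,0,0],"translation":[0.006,0,0],"hand":0},
  {"dr":[0,0,0],"translation":[0.006,0,0],"hand":0},
  {"dr":[0,0,0],"translation":[0.005,0,0],"hand":0},
  {"dr":[0,0,0],"translation":[0.003,0,0],"hand":0},
])

```text
time_s: 6.28
eef_pos: [661.8, -193.4, 5.5]
tool_rot: [0.436, 0.553, -0.44, 0.557]
ft_force: [0.9, 0.0, 0.7]
opening: 0.5
```

Emit:
move_arm([
  {"dr":[0,0,0],"translation":[0.003,0,0],"hand":0},
  {"dr":[0,0,0],"translation":[0.002,0,0],"hand":0},
  {"dr":[0,0,0],"translation":[0,0,0],"hand":0},
])

```text
time_s: 6.65
eef_pos: [661.7, -193.3, -0.1]
tool_rot: [0.436, 0.553, -0.44, 0.557]
ft_force: [-0.5, 0.1, -0.1]
opening: 0.5
```

Emit:
move_arm([
  {"dr":[0,0,0],"translation":[0.003,0,0],"hand":0},
  {"dr":[0,0,0],"translation":[0.003,0,0],"hand":0},
  {"dr":[0,0,0],"translation":[0,0,0],"hand":0},
])

```text
time_s: 7.02
eef_pos: [661.8, -193.4, -6.3]
tool_rot: [0.436, 0.553, -0.44, 0.557]
ft_force: [0.2, 0.2, 1.0]
opening: 0.6
```

Run:
```python
from h import *
im,d=viewer.get_image("scene");Q=toS(cloud("scene",d))
cv2.imwrite("pics/s5.png",cv2.resize(im[180:280,180:300,::-1],None,fx=6,fy=6,interpolation=cv2.INTER_CUBIC))
plan(toW([-184,0,17]),13.5,1)
m=(abs(Q[...,0]+193)<45)&(abs(Q[...,1])<100)&(Q[...,2]>25)&(Q[...,2]<200);q=Q[m];print(np.percentile(q[:,2],[0,1,5,10,20]));print(q[q[:,2].argsort()[:300:15]].round())
```

```text
now [ 661.9 -193.4   -6.2] yaw 13.46 tilt 0.47 S [-1.897e+02  1.000e-01 -6.200e+00] t 7.075 F [-0.2 -0.4 -0.5] open 0.7 j [ 0.01  0.81  0.3   1.83 -0.4   0.56  0.81]
dr -0.04 tr [np.float64(-0.0232), np.float64(0.0001), np.float64(-0.0057)]
[ 25.34019687  31.6552669  109.36924084 116.35330735 126.9803352 ]
[[-207.  -98.   25.]
 [-149.   -1.   34.]
 [-190.  -26.  102.]
 [-174.  -85.  108.]
 [-217.  -84.  110.]
 [-176.  -84.  112.]
 [-173.  -82.  113.]
 [-155.  -79.  116.]
 [-201.  -84.  117.]
 [-203.  -85.  119.]
 [-205.  -85.  120.]
 [-226.  -28.  122.]
 [-161.  -45.  124.]
 [-155.   -4.  125.]
 [-158.   79.  126.]
 [-219.  -44.  127.]
 [-165.  -29.  128.]
 [-164.    7.  128.]
 [-159.   13.  129.]
 [-160.  -24.  129.]]
```

View pics/s5.png

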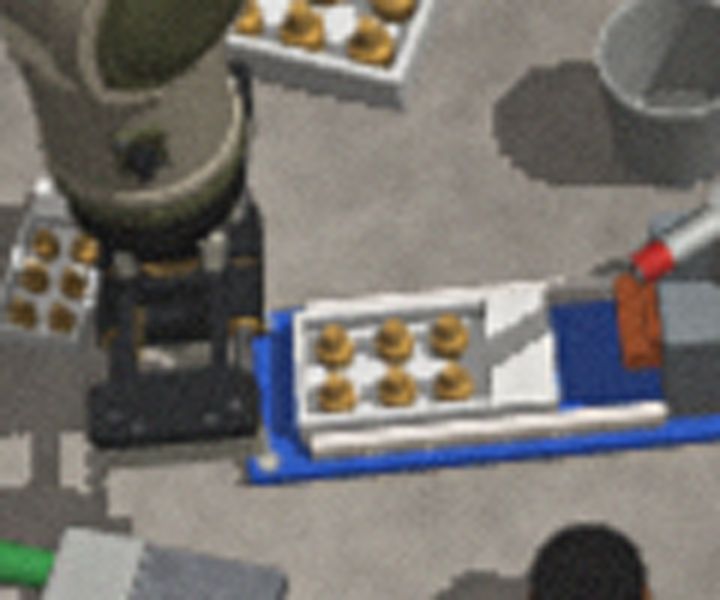

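The offset is confirmed: with the TCP reported at z -6 there is no contact, and the gripper body sits 28 mm higher than nominal. So true tip z is roughly TCP z + 27. I'll go 4 mm lower and push.

Emit:
move_arm([
  {"dr":[0,0,0],"translation":[0.004,0,0],"hand":0},
  {"dr":[0,0,0],"translation":[0,0,-0.008],"hand":0},
  {"dr":[0,0,0],"translation":[0,0,-0.01],"hand":0},
  {"dr":[0,0,0],"translation":[0,0,-0.01],"hand":0},
  {"dr":[0,0,0],"translation":[0,0,-0.01],"hand":0},
])

```text
time_s: 7.7
eef_pos: [652.7, -154.8, -10.6]
tool_rot: [0.436, 0.553, -0.44, 0.557]
ft_force: [0.4, -3.0, -0.9]
opening: 0.1
```

Run:
```python
from h import *
plan(toW([-110,0,-10]),13.5,1)
im,d=viewer.get_image("scene");cv2.imwrite("pics/s6.png",cv2.resize(im[180:280,200:340,::-1],None,fx=5.5,fy=5.5,interpolation=cv2.INTER_CUBIC))
```

```text
now [ 652.7 -154.8  -10.6] yaw 13.42 tilt 0.51 S [-1.50e+02  1.00e-01 -1.06e+01] t 7.7 F [ 0.4 -3.  -0.9] open 0.1 j [-0.04  0.8   0.3   1.87 -0.42  0.52  0.77]
dr -0.08 tr [np.float64(-0.0006), np.float64(0.0001), np.float64(-0.04)]
```

View pics/s6.png

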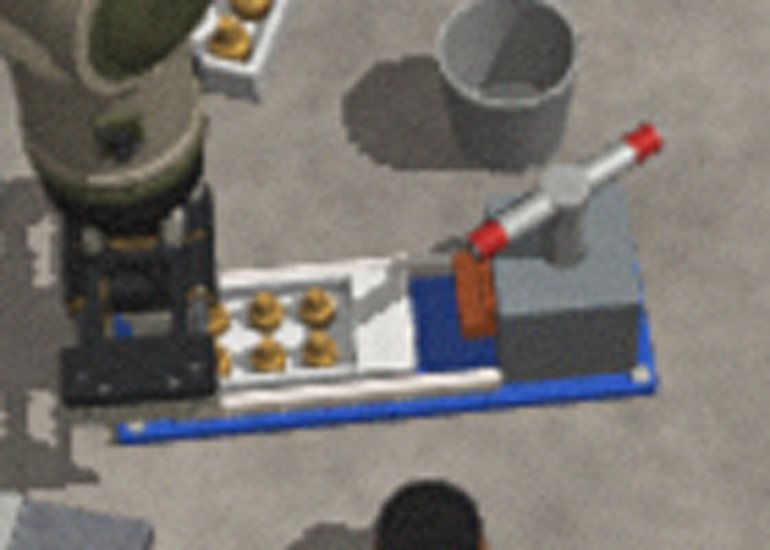

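The carrier is moving now (3 N push force), so I'll continue.

Emit:
move_arm([
  {"dr":[0,0,0],"translation":[0,0,-0.009],"hand":0},
  {"dr":[0,0,0],"translation":[0,0,-0.009],"hand":0},
  {"dr":[0,0,0],"translation":[0,0,-0.008],"hand":0},
  {"dr":[0,0,0],"translation":[0,0,-0.005],"hand":0},
  {"dr":[0,0,0],"translation":[0,0,-0.003],"hand":0},
])

```text
time_s: 8.38
eef_pos: [644.6, -118.6, -10.6]
tool_rot: [0.436, 0.553, -0.44, 0.558]
ft_force: [0.1, -2.6, 0.9]
opening: 0.5
```

Run:
```python
from h import *
plan(toW([-108,0,-10]),13.5,1)
```

```text
now [ 644.6 -118.6  -10.6] yaw 13.47 tilt 0.54 S [-112.9   -0.5  -10.6] t 8.375 F [ 0.1 -2.6  0.9] open 0.5 j [-0.1   0.79  0.3   1.91 -0.43  0.5   0.74]
dr -0.03 tr [np.float64(-0.0006), np.float64(-0.0005), np.float64(-0.0049)]
```

Emit:
move_arm([
  {"dr":[0,0,0],"translation":[0,0,-0.002],"hand":0},
  {"dr":[0,0,0],"translation":[0,0,-0.002],"hand":0},
  {"dr":[0,0,0],"translation":[0,0,-0.002],"hand":0},
])

```text
time_s: 8.75
eef_pos: [643.8, -114.2, -10.4]
tool_rot: [0.436, 0.551, -0.441, 0.558]
ft_force: [3.2, -8.2, -1.2]
opening: 0.5
```

Emit:
move_arm([
  {"dr":[0,0,0],"translation":[0,0,-0.002],"hand":0},
  {"dr":[0,0,0],"translation":[0,0,-0.002],"hand":0},
])

```text
time_s: 9.0
eef_pos: [644.2, -114.3, -10.1]
tool_rot: [0.436, 0.549, -0.442, 0.56]
ft_force: [1.3, -7.4, -0.9]
opening: 0.6
```

Emit:
move_arm([
  {"dr":[0,0,0],"translation":[0,0,-0.004],"hand":0},
  {"dr":[0,0,0],"translation":[0,0,-0.004],"hand":0},
])

```text
time_s: 9.25
eef_pos: [644.4, -114.6, -9.5]
tool_rot: [0.436, 0.544, -0.444, 0.562]
ft_force: [2.1, -10.9, -2.4]
opening: 0.7
```

Run:
```python
from h import *
im,d=viewer.get_image("scene");cv2.imwrite("pics/s7.png",cv2.resize(im[180:280,200:340,::-1],None,fx=5.5,fy=5.5,interpolation=cv2.INTER_CUBIC))
plan(toW([-108,0,-10]),13.5,1)
```

```text
now [ 644.4 -114.6   -9.4] yaw 13.0 tilt 1.64 S [-109.    -1.2   -9.4] t 9.3 F [  2.6 -11.7  -1.6] open 0.2 j [-0.12  0.79  0.31  1.93 -0.44  0.48  0.72]
dr -0.5 tr [np.float64(0.0006), np.float64(-0.0012), np.float64(-0.001)]
```

View pics/s7.png

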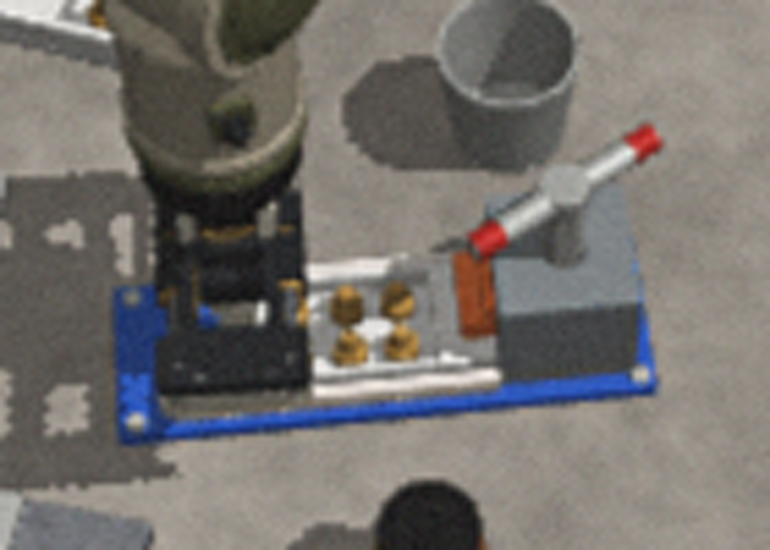

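The carrier is home: its front plate reaches the post under the jaw at (475,330), and the position stalled at about 11 N. Now I'll back off and rise.

Emit:
move_arm([
  {"dr":[0,0,0],"translation":[0,0,0.012],"hand":0},
  {"dr":[0,0,0],"translation":[0,0,0.01],"hand":0},
  {"dr":[0,0,0],"translation":[-0.03,0,0],"hand":0},
  {"dr":[0,0,0],"translation":[-0.05,0,0],"hand":0.03},
  {"dr":[0,0,0],"translation":[-0.05,0,0],"hand":0.04},
  {"dr":[0,0,0],"translation":[-0.03,0,0],"hand":0.04},
])

```text
time_s: 10.05
eef_pos: [645.0, -131.9, 151.9]
tool_rot: [0.435, 0.548, -0.445, 0.559]
ft_force: [0.4, 0.0, 0.7]
opening: 26.1
```

```bash
cat >> h.py <<'E'
C=np.array([604.9,45.3])
def barmeas(z):
    im,d=viewer.get_image("scene");np.savez("last.npz",im=im,d=d);hsv=cv2.cvtColor(im,cv2.COLOR_RGB2HSV)
    red=cv2.inRange(hsv,(0,150,90),(6,255,255))|cv2.inRange(hsv,(172,120,90),(180,255,255))
    mm=np.zeros_like(red);mm[185:270,270:345]=red[185:270,270:345]
    k,l,st,c=cv2.connectedComponentsWithStats(mm)
    for i in range(1,k):
        if st[i,4]>6:
            w=ray("scene",c[i],z)[0];print("red",st[i,4],c[i].round(1),w.round(1),"ang",np.degrees(np.arctan2(w[1]-C[1],w[0]-C[0])).round(1),"r",np.hypot(*(w[:2]-C)).round(1))
    return im
E
python3 - <<'E'
from h import *
im=barmeas(136)
cv2.imwrite("pics/s8.png",cv2.resize(im[180:280,200:340,::-1],None,fx=5.5,fy=5.5,interpolation=cv2.INTER_CUBIC))
M=R.from_quat(bot.read_state()["tool_rot"]).as_matrix();print(M.round(3))
plan([578.4,71.8,150],44,10)
E
```

```text
red 22 [316.7 205.2] [571.2  78.7 136. ] ang 135.2 r 47.5
red 26 [288.5 222.9] [635.7  11.9 136. ] ang -47.3 r 45.5
[[ 0.007  0.974  0.225]
 [-0.02   0.225 -0.974]
 [-1.     0.002  0.021]]
now [ 646.5 -132.3  155.2] yaw 12.98 tilt 1.23 S [-126.7    0.8  155.2] t 10.1 F [ 1.  -0.9  2.8] open 29.8 j [-0.19  0.59  0.45  1.82 -0.32  0.79  0.65]
dr -3.1 tr [np.float64(0.0005), np.float64(-0.0021), np.float64(-0.0214)]
dr -3.1 tr [np.float64(0.0005), np.float64(-0.0009), np.float64(-0.0215)]
dr -3.1 tr [np.float64(0.0005), np.float64(0.0003), np.float64(-0.0215)]
dr -3.1 tr [np.float64(0.0005), np.float64(0.0014), np.float64(-0.0215)]
dr -3.1 tr [np.float64(0.0005), np.float64(0.0026), np.float64(-0.0214)]
dr -3.1 tr [np.float64(0.0005), np.float64(0.0038), np.float64(-0.0212)]
dr -3.1 tr [np.float64(0.0005), np.float64(0.0049), np.float64(-0.021)]
dr -3.1 tr [np.float64(0.0005), np.float64(0.006), np.float64(-0.0207)]
dr -3.1 tr [np.float64(0.0005), np.float64(0.0071), np.float64(-0.0203)]
dr -3.1 tr [np.float64(0.0005), np.float64(0.0082), np.float64(-0.0199)]
```

View pics/s8.png

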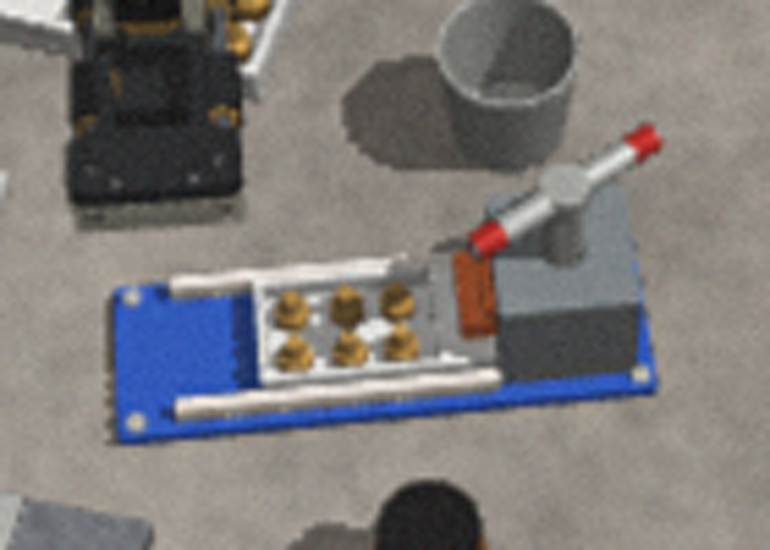

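The carrier sits at the post with the key untouched. Next I'll move over end A of the bar.

Emit:
move_arm([
  {"dr":[-3,1.2,-0.1],"translation":[0,-0.002,-0.021],"hand":0.04},
  {"dr":[-3,0,0],"translation":[0,-0.001,-0.022],"hand":0.04},
  {"dr":[-3,0,0],"translation":[0,0,-0.022],"hand":0.04},
  {"dr":[-3,0,0],"translation":[0,0.001,-0.022],"hand":0.04},
  {"dr":[-3,0,0],"translation":[0,0.003,-0.021],"hand":0.04},
  {"dr":[-3,0,0],"translation":[0,0.004,-0.021],"hand":0.04},
  {"dr":[-3,0,0],"translation":[0,0.005,-0.021],"hand":0.04},
  {"dr":[-3,0,0],"translation":[0,0.006,-0.02],"hand":0.04},
  {"dr":[-3,0,0],"translation":[0,0.007,-0.015],"hand":0.04},
  {"dr":[-2,0,0],"translation":[0,0.006,-0.008],"hand":0.04},
])

```text
time_s: 11.35
eef_pos: [579.5, 72.6, 152.9]
tool_rot: [0.275, 0.654, -0.275, 0.649]
ft_force: [0.6, 0.1, -0.2]
opening: 40.0
```

Run:
```python
from h import *
M=R.from_quat(bot.read_state()["tool_rot"]).as_matrix();print(M.round(3))
plan([578,71.8,150],44,2)
```

```text
[[-0.005  0.716  0.698]
 [ 0.003  0.698 -0.716]
 [-1.    -0.002 -0.006]]
now [579.5  72.6 152.9] yaw 44.26 tilt 0.35 S [ 88.2  18.1 152.9] t 11.35 F [ 0.6  0.1 -0.2] open 40.0 j [-0.42  0.49  0.3   1.98 -0.22  0.71  0.78]
dr 0.13 tr [np.float64(0.0014), np.float64(-0.0008), np.float64(-0.0002)]
dr 0.13 tr [np.float64(0.0014), np.float64(-0.0008), np.float64(-0.0002)]
```

Emit:
move_arm([
  {"dr":[0,0,0],"translation":[0.02,-0.001,0],"hand":0.04},
  {"dr":[0,0,0],"translation":[0.02,0,0],"hand":0.04},
  {"dr":[0,0,0],"translation":[0.015,0,0],"hand":0.04},
  {"dr":[0,0,0],"translation":[0.008,0,0],"hand":0.04},
])

```text
time_s: 11.85
eef_pos: [580.3, 73.2, 89.0]
tool_rot: [0.274, 0.653, -0.273, 0.651]
ft_force: [0.9, 1.0, 0.9]
opening: 40.0
```

Run:
```python
from h import *
plan([578,71.8,78],44,1)
im=barmeas(136)
cv2.imwrite("pics/s9.png",cv2.resize(im[140:270,230:360,::-1],None,fx=4.5,fy=4.5,interpolation=cv2.INTER_CUBIC))
```

```text
now [580.3  73.2  89. ] yaw 44.5 tilt 0.22 S [88.6 17.3 89. ] t 11.85 F [0.9 1.  0.9] open 40.0 j [-0.39  0.58  0.25  2.02 -0.26  0.57  0.82]
dr 0.5 tr [np.float64(0.011), np.float64(-0.0026), np.float64(-0.0006)]
red 27 [288.6 223. ] [635.9  12.  136. ] ang -47.0 r 45.5
```

View pics/s9.png

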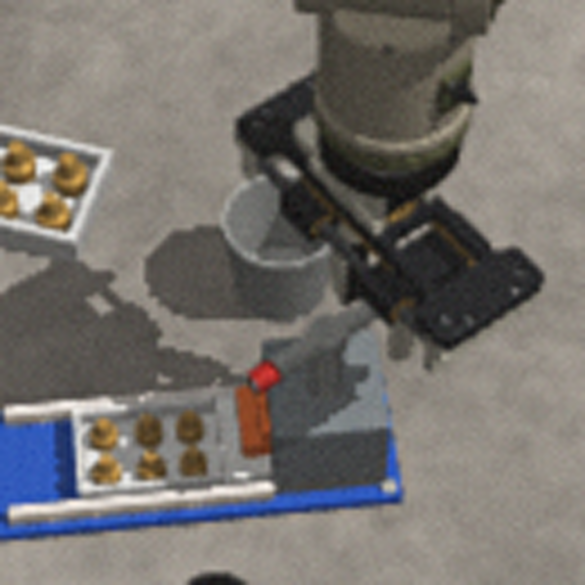

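Emit:
move_arm([
  {"dr":[0.5,0,0],"translation":[0.007,-0.002,0],"hand":0.03},
  {"dr":[0,0,0],"translation":[0.004,-0.001,0],"hand":0.019},
  {"dr":[0,0,0],"translation":[0,0,0],"hand":0.019},
  {"dr":[0,0,0],"translation":[0,0,0],"hand":0.019},
], grip_force=15)

```text
time_s: 12.4
eef_pos: [578.3, 70.7, 77.5]
tool_rot: [0.277, 0.652, -0.276, 0.65]
ft_force: [-0.2, 0.2, 0.3]
opening: 19.3
```

```bash
cat >> h.py <<'E'
def arc(z=78):
    s=bot.read_state();p=np.array(s["eef_pos"]);M=R.from_quat(s["tool_rot"]).as_matrix()
    y0=np.degrees(np.arctan2(M[1,1],M[0,1]));v=p[:2]-C;th=np.degrees(np.arctan2(v[1],v[0]))
    dn=np.cross(M[:,0],[0,0,-1]);dn=np.degrees(M.T@dn)
    print("t",s["time_s"],"pos",p.round(1),"r",np.hypot(*v).round(1),"theta",th.round(1),"yaw+90",(y0+90).round(1),"tiltfix",dn.round(2),"F",np.round(s["ft_force"],1),"T",np.round(s["ft_torque"],2),"open",round(s["opening"],1),"j7",round(s["joints"][6],2),"j3",round(s["joints"][2],2))
E
python3 - <<'E'
from h import *
arc();barmeas(136)
E
```

```text
t 12.4 pos [578.3  70.7  77.5] r 36.8 theta 136.3 yaw+90 133.9 tiltfix [ 0.   -0.19 -0.07] F [-0.2  0.2  0.3] T [-0.06 -0.02 -0.04] open 19.3 j7 0.82 j3 0.24
red 27 [288.6 223. ] [635.9  12.  136. ] ang -47.0 r 45.5
```

Emit:
move_arm([
  {"dr":[3,0,0],"translation":[0,0.0025,0],"hand":0.019},
  {"dr":[3,0,0],"translation":[0,0.002,0],"hand":0.019},
  {"dr":[3,0,0],"translation":[0,0.002,0],"hand":0.019},
  {"dr":[3,0,0],"translation":[0,0.002,0],"hand":0.019},
  {"dr":[3,0,0],"translation":[0,0.002,0],"hand":0.019},
  {"dr":[3,0,0],"translation":[0,0.002,0],"hand":0.019},
])

```text
time_s: 13.2
eef_pos: [589.3, 78.6, 79.3]
tool_rot: [0.379, 0.598, -0.376, 0.597]
ft_force: [0.2, -0.3, 0.7]
opening: 18.6
```

Run:
```python
from h import *
arc();barmeas(136)
```

```text
t 13.2 pos [589.3  78.6  79.3] r 36.7 theta 115.1 yaw+90 115.4 tiltfix [ 0.   -0.2  -0.15] F [ 0.2 -0.3  0.7] T [-0.1   0.1  -0.02] open 18.6 j7 0.59 j3 0.34
red 19 [286.4 220.9] [630.6   5.6 136. ] ang -57.1 r 47.2
```

Emit:
move_arm([
  {"dr":[3,0,0],"translation":[0,0.002,0],"hand":0.019},
  {"dr":[3,0,0],"translation":[0,0.002,0],"hand":0.019},
  {"dr":[3,0,0],"translation":[0,0.002,0],"hand":0.019},
  {"dr":[3,0,0],"translation":[0,0.002,0],"hand":0.019},
])

```text
time_s: 13.75
eef_pos: [597.0, 82.0, 80.0]
tool_rot: [0.441, 0.555, -0.438, 0.553]
ft_force: [0.2, -0.7, 0.2]
opening: 19.0
```

Run:
```python
from h import *
arc();barmeas(136)
```

```text
t 13.75 pos [597.  82.  80.] r 37.5 theta 102.1 yaw+90 103.1 tiltfix [ 0.   -0.26 -0.14] F [ 0.2 -0.7  0.2] T [-0.06  0.13 -0.  ] open 19.0 j7 0.43 j3 0.4
red 16 [285.6 217.1] [619.   2. 136.] ang -72.0 r 45.6
```

Emit:
move_arm([
  {"dr":[3,0,0],"translation":[0.001,0.002,0],"hand":0.019},
  {"dr":[3,0,0],"translation":[0.001,0.002,0],"hand":0.019},
  {"dr":[3,0,0],"translation":[0,0.002,0],"hand":0.019},
  {"dr":[3,0,0],"translation":[0,0.002,0],"hand":0.019},
])

```text
time_s: 14.3
eef_pos: [605.4, 83.6, 78.5]
tool_rot: [0.498, 0.504, -0.495, 0.503]
ft_force: [0.1, 0.6, -0.0]
opening: 18.8
```

Run:
```python
from h import *
arc();im=barmeas(136)
cv2.imwrite("pics/s10.png",cv2.resize(im[150:260,250:360,::-1],None,fx=5,fy=5,interpolation=cv2.INTER_CUBIC))
```

```text
t 14.3 pos [605.4  83.6  78.5] r 38.3 theta 89.2 yaw+90 90.8 tiltfix [-0.   -0.32 -0.13] F [ 0.1  0.6 -0. ] T [-0.09  0.1  -0.02] open 18.8 j7 0.28 j3 0.46
red 13 [285.  214.8] [ 6.123e+02 -6.000e-01  1.360e+02] ang -80.8 r 46.5
```

View pics/s10.png

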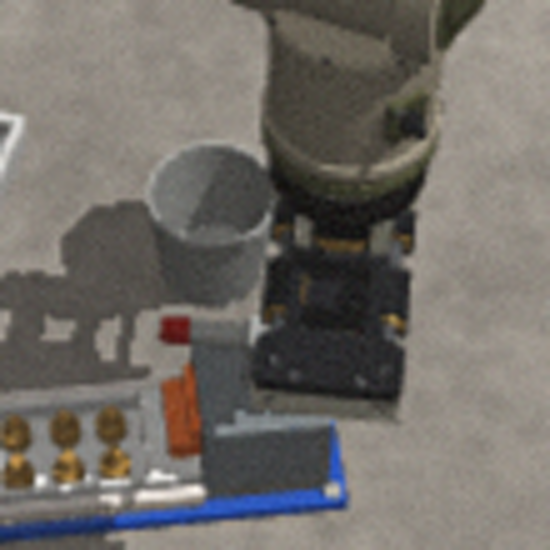

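```bash
cat >> h.py <<'E'
def redz():
    f=np.load("last.npz");im=f["im"];P=cloud("scene",f["d"]);hsv=cv2.cvtColor(im,cv2.COLOR_RGB2HSV)
    red=cv2.inRange(hsv,(0,140,60),(6,255,255))|cv2.inRange(hsv,(172,120,60),(180,255,255))
    mm=np.zeros_like(red);mm[185:270,270:345]=red[185:270,270:345]
    q=P[mm>0];q=q[(q[:,2]>90)&(q[:,2]<160)];print("red cloud",len(q),np.median(q,0).round(1))
E
python3 -c "
from h import *
redz()"
```

```text
red cloud 22 [607.5  -1.4 124.8]
```

Emit:
move_arm([
  {"dr":[3,0,0],"translation":[0,0.002,0],"hand":0.019},
  {"dr":[3,0,0],"translation":[0,0.002,0],"hand":0.019},
  {"dr":[3,0,0],"translation":[0,0.002,0],"hand":0.019},
  {"dr":[3,0,0],"translation":[0,0.002,0],"hand":0.019},
])

```text
time_s: 14.85
eef_pos: [610.6, 83.1, 78.0]
tool_rot: [0.548, 0.45, -0.547, 0.445]
ft_force: [-4.2, -1.2, 2.7]
opening: 18.9
```

Run:
```python
from h import *
arc();im=barmeas(136);redz()
```

```text
t 14.85 pos [610.6  83.1  78. ] r 38.3 theta 81.4 yaw+90 78.5 tiltfix [-0.   -0.3   0.26] F [-4.2 -1.2  2.7] T [-0.11  0.96  0.06] open 18.9 j7 0.12 j3 0.53
red 12 [285.1 213.9] [609.4  -0.8 136. ] ang -84.4 r 46.3
red cloud 24 [605.5  -1.5 124.7]
```

The red end's top is now at z 124.7 (it was 138.8), so the key has dropped 14 mm, and the screw resists at about 4 N. I'll keep turning with larger steps.

Emit:
move_arm([
  {"dr":[3,0,0],"translation":[0,0.005,0],"hand":0.019},
  {"dr":[3,0,0],"translation":[0,0.005,0.0002],"hand":0.019},
  {"dr":[4,0,0],"translation":[0,0.005,0.0002],"hand":0.019},
  {"dr":[4,0,0],"translation":[0,0.005,0.0002],"hand":0.019},
])

```text
time_s: 15.4
eef_pos: [626.1, 78.7, 77.4]
tool_rot: [-0.597, -0.381, 0.6, -0.371]
ft_force: [-5.0, 0.9, 2.8]
opening: 18.9
```

Run:
```python
from h import *
arc();im=barmeas(122);redz()
```

```text
t 15.4 pos [626.1  78.7  77.4] r 39.5 theta 57.6 yaw+90 64.2 tiltfix [ 0.   -0.21  0.79] F [-5.   0.9  2.8] T [ 0.25  1.28 -0.03] open 18.9 j7 -0.05 j3 0.6
red 15 [287.9 208.4] [582.    2.8 122. ] ang -118.3 r 48.2
red cloud 26 [586.7   4.  124.4]
```

Emit:
move_arm([
  {"dr":[6,0,0.4],"translation":[0,0.004,0.0003],"hand":0.019},
  {"dr":[6,0,0.3],"translation":[0,0.004,0.0005],"hand":0.019},
  {"dr":[5,0,0],"translation":[0,0.004,0.0005],"hand":0.019},
  {"dr":[5,0,0],"translation":[0,0.004,0.0005],"hand":0.019},
])

```text
time_s: 15.95
eef_pos: [636.0, 69.4, 76.9]
tool_rot: [-0.66, -0.254, 0.662, -0.249]
ft_force: [-3.5, 2.7, 1.8]
opening: 19.0
```

Run:
```python
from h import *
arc();im=barmeas(122);redz()
```

```text
t 15.95 pos [636.   69.4  76.9] r 39.4 theta 37.7 yaw+90 41.7 tiltfix [0.   0.03 0.42] F [-3.5  2.7  1.8] T [0.43 1.01 0.05] open 19.0 j7 -0.34 j3 0.71
red 12 [291.1 203.8] [566.2   9.5 122. ] ang -137.2 r 52.7
red 20 [312.2 229.7] [639.8  74.4 122. ] ang 39.8 r 45.4
red cloud 39 [639.1  71.7 124.7]
```

Emit:
move_arm([
  {"dr":[5,0,0],"translation":[0,0.004,0.0008],"hand":0.019},
  {"dr":[5,0,0],"translation":[0,0.004,0.0008],"hand":0.019},
  {"dr":[5,0,0],"translation":[0,0.004,0.0008],"hand":0.019},
  {"dr":[4,0,0],"translation":[0,0.004,0.0005],"hand":0.019},
])

```text
time_s: 16.5
eef_pos: [642.6, 57.3, 76.6]
tool_rot: [-0.692, -0.142, 0.695, -0.135]
ft_force: [-4.2, 3.6, 2.6]
opening: 19.0
```

Run:
```python
from h import *
arc();im=barmeas(122);redz()
cv2.imwrite("pics/s11.png",cv2.resize(im[150:270,230:360,::-1],None,fx=5,fy=5,interpolation=cv2.INTER_CUBIC))
```

```text
t 16.5 pos [642.6  57.3  76.6] r 39.5 theta 17.6 yaw+90 22.6 tiltfix [0.   0.15 0.59] F [-4.2  3.6  2.6] T [ 0.77  0.94 -0.  ] open 19.0 j7 -0.58 j3 0.8
red 20 [306.5 231.6] [647.6  60.4 122. ] ang 19.5 r 45.3
red cloud 24 [648.8  60.2 123.3]
```

View pics/s11.png

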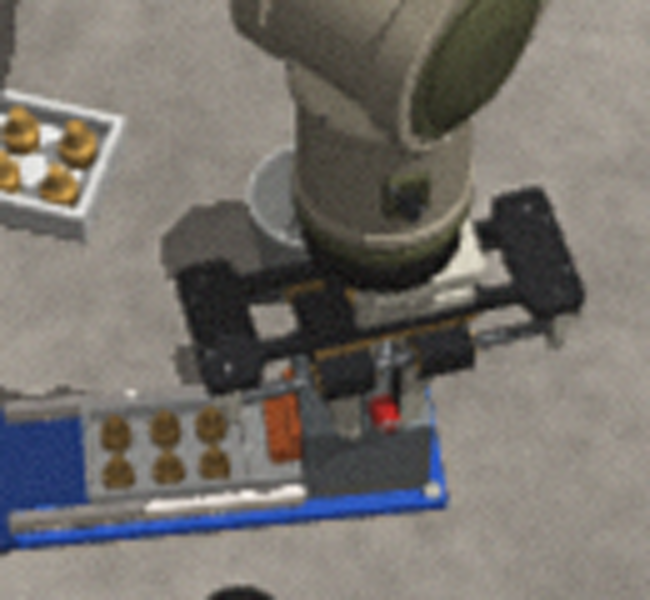

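The key is turning well (bar at about 20°, near end at (385,412)), and the jaw is coming down. I'll continue.

Emit:
move_arm([
  {"dr":[5,0,0.5],"translation":[0,0.004,0.001],"hand":0.019},
  {"dr":[5,0,0],"translation":[0,0.004,0.001],"hand":0.019},
  {"dr":[4,0,0],"translation":[0,0.004,0.0005],"hand":0.019},
])

```text
time_s: 16.92
eef_pos: [644.0, 49.1, 76.4]
tool_rot: [-0.704, -0.056, 0.706, -0.052]
ft_force: [-3.6, 7.8, 4.6]
opening: 19.1
```

Run:
```python
from h import *
arc();im=barmeas(122);redz()
```

```text
t 16.925 pos [644.   49.1  76.4] r 39.3 theta 5.6 yaw+90 8.8 tiltfix [0.   0.19 0.34] F [-3.6  7.8  4.6] T [1.74 1.05 0.07] open 19.1 j7 -0.76 j3 0.86
red 18 [302.4 231.8] [649.4  49.9 122. ] ang 5.8 r 44.7
red cloud 25 [651.6  51.8 124. ]
```

Emit:
move_arm([
  {"dr":[3,0,0.5],"translation":[0,0.006,0.001],"hand":0.019},
  {"dr":[3,0,0],"translation":[0,0.007,0.0005],"hand":0.019},
  {"dr":[2,0,0],"translation":[0,0.007,0.0005],"hand":0.019},
])

```text
time_s: 17.35
eef_pos: [644.7, 41.4, 76.1]
tool_rot: [-0.705, -0.013, 0.709, -0.004]
ft_force: [-2.8, 14.5, 7.0]
opening: 19.4
```

Run:
```python
from h import *
arc();im=barmeas(122);redz()
```

```text
t 17.35 pos [644.7  41.4  76.1] r 40.0 theta -5.5 yaw+90 1.4 tiltfix [0.   0.28 0.73] F [-2.8 14.5  7. ] T [3.32 0.79 0.04] open 19.4 j7 -0.84 j3 0.89
red 13 [299.2 231.6] [650.   41.5 122. ] ang -4.8 r 45.2
red cloud 20 [652.9  42.8 124. ]
```

Emit:
move_arm([
  {"dr":[3,0,0.5],"translation":[0,0.008,0.001],"hand":0.019},
  {"dr":[2,0,0.3],"translation":[0,0.008,0.0005],"hand":0.019},
  {"dr":[2,0,0],"translation":[0,0.008,0.0005],"hand":0.019},
])

```text
time_s: 17.77
eef_pos: [644.0, 26.4, 76.0]
tool_rot: [-0.705, 0.027, 0.708, 0.034]
ft_force: [-1.8, 1.2, -1.0]
opening: 19.2
```

Run:
```python
from h import *
arc();im=barmeas(122);redz()
cv2.imwrite("pics/s12.png",cv2.resize(im[180:270,230:340,::-1],None,fx=6,fy=6,interpolation=cv2.INTER_CUBIC))
```

```text
t 17.775 pos [644.   26.4  76. ] r 43.4 theta -25.8 yaw+90 -4.9 tiltfix [0.   0.3  0.54] F [-1.8  1.2 -1. ] T [ 0.35  0.48 -0.  ] open 19.2 j7 -0.91 j3 0.92
red 14 [292.3 229.1] [644.6  22.8 122. ] ang -29.5 r 45.6
red cloud 27 [647.2  24.5 124.7]
```

View pics/s12.png

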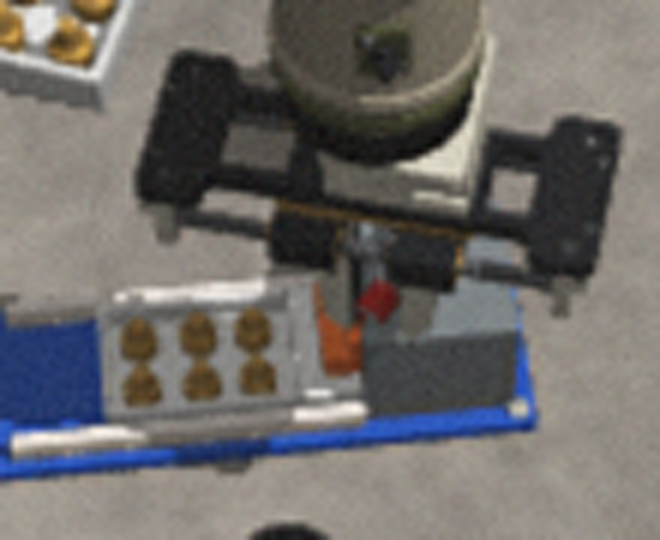

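The bar jumped to about -30° and the force dropped, so the key may have slipped in the socket after clamping. I'll release and inspect.

Emit:
move_arm([
  {"dr":[0,0,0],"translation":[0,0,0],"hand":0.035},
  {"dr":[0,0,0],"translation":[0,0,0],"hand":0.04},
])

```text
time_s: 18.08
eef_pos: [644.2, 23.5, 76.1]
tool_rot: [-0.705, 0.028, 0.708, 0.033]
ft_force: [0.4, -0.3, 0.1]
opening: 34.8
```

Run:
```python
from h import *
arc();im=barmeas(122);redz()
f=np.load("last.npz");Q=toS(cloud("scene",f["d"]));
hsv=cv2.cvtColor(im,cv2.COLOR_RGB2HSV)
og=cv2.inRange(hsv,(3,130,90),(14,255,255))>0
m=og&(Q[...,0]<25)&(Q[...,0]>-5)&(abs(Q[...,1])<30);print("jaw now",m.sum(),np.percentile(Q[m][:,2],[10,50,90]).round(1))
f=np.load("scene0.npz");Q0=toS(cloud("scene",f["d"]));h0=cv2.cvtColor(f["im"],cv2.COLOR_RGB2HSV);og=cv2.inRange(h0,(3,130,90),(14,255,255))>0
m=og&(Q0[...,0]<25)&(Q0[...,0]>-5)&(abs(Q0[...,1])<30);print("jaw then",m.sum(),np.percentile(Q0[m][:,2],[10,50,90]).round(1))
cv2.imwrite("pics/s13.png",cv2.resize(im[180:270,230:340,::-1],None,fx=6,fy=6,interpolation=cv2.INTER_CUBIC))
```

```text
t 18.075 pos [644.2  23.5  76.1] r 44.9 theta -29.1 yaw+90 -5.0 tiltfix [0.   0.24 0.4 ] F [ 0.4 -0.3  0.1] T [-0.03  0.16  0.02] open 34.8 j7 -0.91 j3 0.92
red 15 [292.  228.5] [643.1  21.9 122. ] ang -31.5 r 44.8
red cloud 23 [646.2  22.9 125.1]
jaw now 76 [40.  49.3 62.3]
jaw then 89 [48.2 52.7 66.7]
```

View pics/s13.png

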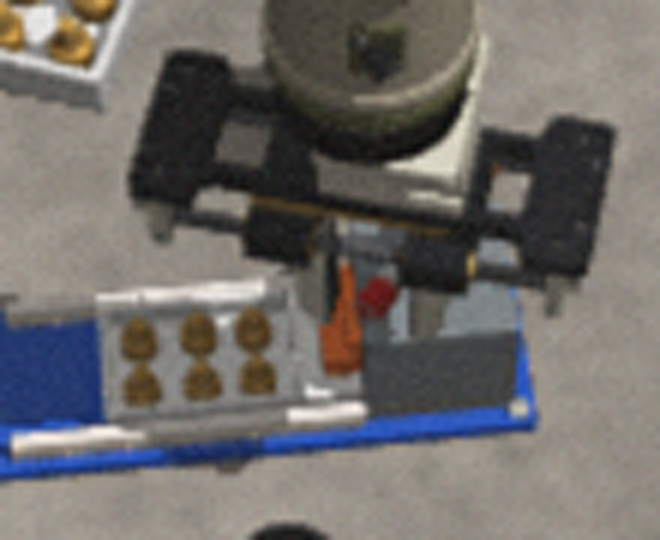

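Emit:
move_arm([
  {"dr":[9,0,0.4],"translation":[0,0,0.002],"hand":0.04},
  {"dr":[9,0,0],"translation":[0,0,0.002],"hand":0.04},
  {"dr":[8,0,0],"translation":[0,0,0.002],"hand":0.04},
  {"dr":[0,0,0],"translation":[0,0,0],"hand":0.04},
])

```text
time_s: 18.62
eef_pos: [639.1, 23.7, 76.5]
tool_rot: [-0.679, 0.194, 0.681, 0.192]
ft_force: [0.0, 0.4, 0.9]
opening: 40.0
```

Run:
```python
from h import *
arc();im=barmeas(122);redz()
plan([637.5,25.7,76],-121,1)
cv2.imwrite("pics/s14.png",cv2.resize(im[180:270,230:340,::-1],None,fx=6,fy=6,interpolation=cv2.INTER_CUBIC))
im,d=viewer.get_image("top")
cv2.imwrite("pics/t14.png",cv2.resize(im[170:270,230:350,::-1],None,fx=5,fy=5,interpolation=cv2.INTER_CUBIC))
```

```text
t 18.625 pos [639.1  23.7  76.5] r 40.5 theta -32.3 yaw+90 -31.7 tiltfix [ 0.    0.1  -0.17] F [0.  0.4 0.9] T [0.04 0.19 0.03] open 40.0 j7 -1.3 j3 1.02
red 13 [313.4 204.4] [560.3  69.2 122. ] ang 151.8 r 50.6
red 8 [290.8 229. ] [644.9  18.8 122. ] ang -33.5 r 48.0
red cloud 27 [642.1  27.7 124. ]
now [639.2  23.7  76.6] yaw -121.55 tilt 0.19 S [ 26.6 -28.5  76.6] t 18.675 F [-0.6  0.3 -0.1] open 40.1 j [-0.71  0.89  1.02  1.93 -0.97  0.93 -1.3 ]
dr -0.55 tr [np.float64(0.0006), np.float64(-0.0008), np.float64(0.0025)]
```

View pics/s14.png

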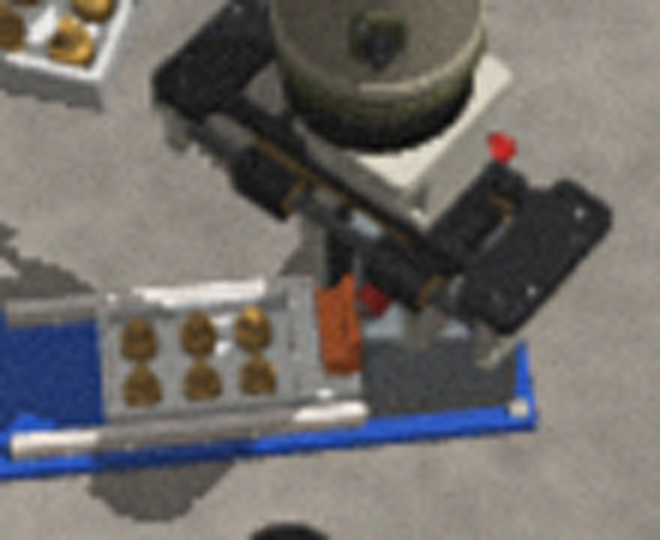

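View pics/t14.png

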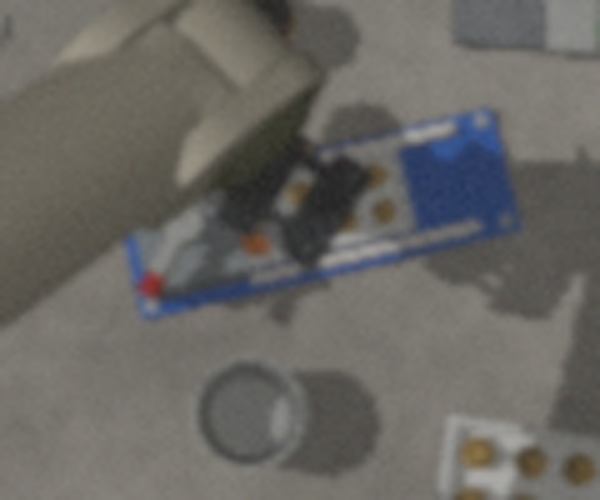

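Joint 5 is close to its range limit (-0.97 of -1.05) in this pose, so I'll lift off, unwind, and recheck the key from the other end.

Emit:
move_arm([
  {"dr":[0,0,0],"translation":[-0.015,0,0],"hand":0.04},
  {"dr":[0,0,0],"translation":[-0.03,0,0],"hand":0.04},
  {"dr":[0,0,0],"translation":[-0.03,0,0],"hand":0.04},
  {"dr":[-4,0,0],"translation":[-0.03,0,0],"hand":0.04},
])

```text
time_s: 19.23
eef_pos: [639.0, 22.6, 186.0]
tool_rot: [-0.686, 0.167, 0.689, 0.165]
ft_force: [0.7, -0.3, -0.3]
opening: 39.9
```

Run:
```python
from h import *
print(np.round(bot.read_state()["joints"],2))
plan([520,60,175],40,10,turn=-100)
```

```text
[-0.77  0.77  1.14  1.85 -0.8   1.08 -1.36]
now [639.   22.6 186. ] yaw -117.11 tilt 0.29 S [ 25.7 -28.1 186. ] t 19.225 F [ 0.7 -0.3 -0.3] open 39.9 j [-0.77  0.77  1.14  1.85 -0.8   1.08 -1.36]
dr -10.0 tr [np.float64(0.0011), np.float64(0.0021), np.float64(0.0123)]
dr -10.0 tr [np.float64(0.0011), np.float64(-0.0001), np.float64(0.0125)]
dr -10.0 tr [np.float64(0.0011), np.float64(-0.0022), np.float64(0.0123)]
dr -10.0 tr [np.float64(0.0011), np.float64(-0.0043), np.float64(0.0117)]
dr -10.0 tr [np.float64(0.0011), np.float64(-0.0063), np.float64(0.0108)]
dr -10.0 tr [np.float64(0.0011), np.float64(-0.0081), np.float64(0.0095)]
dr -10.0 tr [np.float64(0.0011), np.float64(-0.0096), np.float64(0.008)]
dr -10.0 tr [np.float64(0.0011), np.float64(-0.0108), np.float64(0.0062)]
dr -10.0 tr [np.float64(0.0011), np.float64(-0.0117), np.float64(0.0042)]
dr -10.0 tr [np.float64(0.0011), np.float64(-0.0123), np.float64(0.0021)]
```

Emit:
move_arm([
  {"dr":[-10,0,0],"translation":[0,0.002,0.012],"hand":0.04},
  {"dr":[-10,0,0],"translation":[0,0,0.012],"hand":0.04},
  {"dr":[-10,0,0],"translation":[0,-0.002,0.012],"hand":0.04},
])

```text
time_s: 19.6
eef_pos: [606.0, 31.1, 192.2]
tool_rot: [0.708, 0.024, -0.706, 0.026]
ft_force: [-1.1, -0.1, 0.6]
opening: 39.8
```

Run:
```python
from h import *
print(np.round(bot.read_state()["joints"],2))
plan([520,60,185],63,10)
im=barmeas(122);redz()
cv2.imwrite("pics/s15.png",cv2.resize(im[150:280,230:340,::-1],None,fx=5,fy=4.6,interpolation=cv2.INTER_CUBIC))
```

```text
[-0.77  0.65  1.02  1.92 -0.68  0.96 -0.93]
now [606.   31.1 192.2] yaw -85.98 tilt 0.26 S [ 41.6   2.1 192.2] t 19.6 F [-1.1 -0.1  0.6] open 39.8 j [-0.77  0.65  1.02  1.92 -0.68  0.96 -0.93]
dr -14.9 tr [np.float64(0.0007), np.float64(-0.0035), np.float64(0.0084)]
dr -14.9 tr [np.float64(0.0007), np.float64(-0.0055), np.float64(0.0072)]
dr -14.9 tr [np.float64(0.0007), np.float64(-0.0072), np.float64(0.0055)]
dr -14.9 tr [np.float64(0.0007), np.float64(-0.0084), np.float64(0.0035)]
dr -14.9 tr [np.float64(0.0007), np.float64(-0.009), np.float64(0.0012)]
dr -14.9 tr [np.float64(0.0007), np.float64(-0.009), np.float64(-0.0011)]
dr -14.9 tr [np.float64(0.0007), np.float64(-0.0084), np.float64(-0.0034)]
dr -14.9 tr [np.float64(0.0007), np.float64(-0.0073), np.float64(-0.0054)]
dr -14.9 tr [np.float64(0.0007), np.float64(-0.0056), np.float64(-0.0071)]
dr -14.9 tr [np.float64(0.0007), np.float64(-0.0036), np.float64(-0.0083)]
red 19 [312.5 204.6] [561.2  66.9 122. ] ang 153.7 r 48.7
red 27 [292.3 229.1] [644.6  22.9 122. ] ang -29.5 r 45.6
red cloud 52 [642.2  27.  123.9]
```

View pics/s15.png

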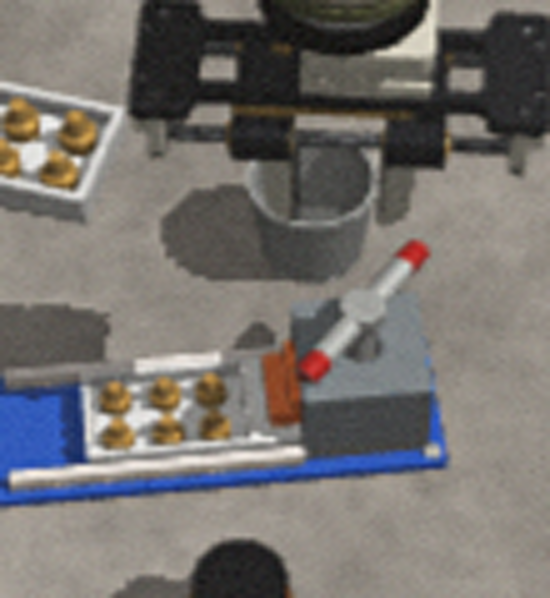

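The view is clear now: the key stands upright in the bore at (365,310), fully down, and the jaw is low. The bar angle of about -28° suggests it passed one hex corner after clamping. I'll measure the jaw drop and then retest the key gently from the other end.

Run:
```python
from h import *
for nm in("scene0.npz","last.npz"):
    f=np.load(nm);Q=toS(cloud("scene",f["d"]));h=cv2.cvtColor(f["im"],cv2.COLOR_RGB2HSV)
    og=(cv2.inRange(h,(4,120,50),(16,255,255))>0)&(Q[...,0]<23)&(Q[...,0]>-3)&(abs(Q[...,1])<28)&(Q[...,2]>28)&(Q[...,2]<80)
    q=Q[og];t=q[(abs(q[:,1])<16)];print(nm,og.sum(),np.percentile(q[:,2],[5,25,50,75,95]).round(1))
    for y in(-8,0,8,14): 
        s=q[abs(q[:,1]-y)<4]; print(y,len(s),np.percentile(s[:,2],[10,50,90]).round(1) if len(s) else "")
```

```text
scene0.npz 91 [45.2 50.1 52.7 59.2 67.5]
-8 16 [48.8 55.5 67.3]
0 18 [49.5 52.2 67.8]
8 14 [50.  54.4 65.5]
14 12 [49.1 52.7 55.2]
last.npz 100 [40.6 45.4 48.1 57.5 62.9]
-8 20 [45.2 49.8 60.4]
0 13 [44.  49.2 60.3]
8 17 [45.  46.8 63. ]
14 15 [43.  48.2 60.4]
```

Emit:
move_arm([
  {"dr":[-10,0,0],"translation":[0,-0.003,0.008],"hand":0.04},
  {"dr":[-10,0,0],"translation":[0,-0.003,0.008],"hand":0.04},
  {"dr":[-10,0,0],"translation":[0,-0.003,0.005],"hand":0.04},
  {"dr":[-10,0,0],"translation":[0,-0.003,0.003],"hand":0.04},
  {"dr":[-10,0,0],"translation":[0,-0.003,0],"hand":0.04},
  {"dr":[-10,0,0],"translation":[0,-0.003,0],"hand":0.04},
])

```text
time_s: 20.4
eef_pos: [574.8, 36.8, 198.2]
tool_rot: [0.597, 0.38, -0.592, 0.385]
ft_force: [0.1, -0.2, -0.6]
opening: 40.0
```

Run:
```python
from h import *
plan([569,62.8,180],61,8)
```

```text
now [574.8  36.8 198.2] yaw -24.53 tilt 0.54 S [ 54.5  31.1 198.2] t 20.4 F [ 0.1 -0.2 -0.6] open 40.0 j [-0.66  0.49  0.72  1.98 -0.44  0.82 -0.12]
dr -10.69 tr [np.float64(0.0023), np.float64(-0.002), np.float64(-0.0027)]
dr -10.69 tr [np.float64(0.0023), np.float64(-0.0015), np.float64(-0.003)]
dr -10.69 tr [np.float64(0.0023), np.float64(-0.0009), np.float64(-0.0032)]
dr -10.69 tr [np.float64(0.0023), np.float64(-0.0003), np.float64(-0.0033)]
dr -10.69 tr [np.float64(0.0023), np.float64(0.0003), np.float64(-0.0033)]
dr -10.69 tr [np.float64(0.0023), np.float64(0.0009), np.float64(-0.0032)]
dr -10.69 tr [np.float64(0.0023), np.float64(0.0015), np.float64(-0.003)]
dr -10.69 tr [np.float64(0.0023), np.float64(0.002), np.float64(-0.0026)]
```

Emit:
move_arm([
  {"dr":[-10,0,0],"translation":[0,-0.002,-0.003],"hand":0.04},
  {"dr":[-10,0,0],"translation":[0,-0.001,-0.003],"hand":0.04},
  {"dr":[-10,0,0],"translation":[0,-0.001,-0.003],"hand":0.04},
  {"dr":[-10,0,0],"translation":[0,0,-0.003],"hand":0.04},
  {"dr":[-10,0,0],"translation":[0,0,-0.003],"hand":0.04},
  {"dr":[-10,0,0],"translation":[0,0.001,-0.003],"hand":0.04},
  {"dr":[-10,0,0],"translation":[0,0.001,-0.003],"hand":0.04},
  {"dr":[-10,0,0],"translation":[0,0.002,-0.003],"hand":0.04},
  {"dr":[0,0,0],"translation":[0,0,0],"hand":0.04},
])

```text
time_s: 21.52
eef_pos: [573.8, 55.5, 205.9]
tool_rot: [0.204, 0.671, -0.203, 0.684]
ft_force: [0.1, -0.1, -0.4]
opening: 39.9
```

Run:
```python
from h import *
arc();plan([569,62.8,150],61,2)
barmeas(122)
```

```text
t 21.525 pos [573.8  55.5 205.9] r 32.8 theta 161.8 yaw+90 146.6 tiltfix [ 0.    0.99 -0.37] F [ 0.1 -0.1 -0.4] T [0.   0.01 0.01] open 39.9 j7 0.97 j3 0.31
now [573.8  55.5 205.9] yaw 56.62 tilt 1.06 S [ 72.9  27.7 205.9] t 21.525 F [ 0.1 -0.1 -0.4] open 39.9 j [-0.42  0.41  0.31  1.96 -0.17  0.78  0.97]
dr -2.19 tr [np.float64(0.028), np.float64(0.0017), np.float64(-0.004)]
dr -2.19 tr [np.float64(0.028), np.float64(0.0019), np.float64(-0.0039)]
red 18 [312.6 204.7] [561.5  67.1 122. ] ang 153.3 r 48.6
red 25 [292.2 228.7] [643.5  22.6 122. ] ang -30.5 r 44.8
```

Emit:
move_arm([
  {"dr":[-2.5,1,-0.4],"translation":[0.02,0.002,-0.004],"hand":0.04},
  {"dr":[-2.4,0,0],"translation":[0.03,0.002,-0.004],"hand":0.04},
  {"dr":[0,0,0],"translation":[0.02,0,0],"hand":0.04},
  {"dr":[0,0,0],"translation":[0,0,0],"hand":0.04},
])

```text
time_s: 22.08
eef_pos: [571.3, 61.0, 135.7]
tool_rot: [0.181, 0.683, -0.182, 0.684]
ft_force: [0.2, -0.9, 1.2]
opening: 40.1
```

Run:
```python
from h import *
arc();plan([569.6,63,77],61.5,4)
```

```text
t 22.075 pos [571.3  61.  135.7] r 37.1 theta 155.0 yaw+90 150.3 tiltfix [-0.    0.17  0.04] F [ 0.2 -0.9  1.2] T [ 0.02 -0.01  0.  ] open 40.1 j7 1.05 j3 0.26
now [571.3  61.  135.7] yaw 60.29 tilt 0.17 S [ 78.8  28.9 135.7] t 22.075 F [ 0.2 -0.9  1.2] open 40.1 j [-0.39  0.5   0.26  2.02 -0.2   0.65  1.05]
dr -0.3 tr [np.float64(0.0147), np.float64(0.0002), np.float64(-0.0006)]
dr -0.3 tr [np.float64(0.0147), np.float64(0.0002), np.float64(-0.0006)]
dr -0.3 tr [np.float64(0.0147), np.float64(0.0002), np.float64(-0.0006)]
dr -0.3 tr [np.float64(0.0147), np.float64(0.0002), np.float64(-0.0006)]
```

Emit:
move_arm([
  {"dr":[-1,0,0],"translation":[0.018,0,-0.001],"hand":0.04},
  {"dr":[0,0,0],"translation":[0.018,0,-0.001],"hand":0.04},
  {"dr":[0,0,0],"translation":[0.014,0,0],"hand":0.035},
  {"dr":[0,0,0],"translation":[0.008,0,0],"hand":0.025},
  {"dr":[0,0,0],"translation":[0,0,0],"hand":0.019},
  {"dr":[0,0,0],"translation":[0,0,0],"hand":0.019},
])

```text
time_s: 22.82
eef_pos: [573.2, 60.8, 80.4]
tool_rot: [0.179, 0.681, -0.179, 0.687]
ft_force: [0.3, 0.2, -0.9]
opening: 19.3
```

Run:
```python
from h import *
arc();barmeas(122)
```

```text
t 22.825 pos [573.2  60.8  80.4] r 35.3 theta 153.9 yaw+90 150.6 tiltfix [ 0.    0.48 -0.1 ] F [ 0.3  0.2 -0.9] T [-0.02  0.07 -0.  ] open 19.3 j7 1.09 j3 0.22
red 28 [292.4 228.9] [644.1  23.1 122. ] ang -29.4 r 45.1
```

Now turn clockwise in small steps, watching the force.

Emit:
move_arm([
  {"dr":[2,0,0],"translation":[0,0.003,0],"hand":0.019},
  {"dr":[2,0,0],"translation":[0,0.003,0],"hand":0.019},
  {"dr":[2,0,0],"translation":[0,0.003,0],"hand":0.019},
])

```text
time_s: 23.25
eef_pos: [578.6, 68.9, 81.3]
tool_rot: [0.218, 0.669, -0.217, 0.676]
ft_force: [0.1, 0.3, -0.7]
opening: 18.9
```

Run:
```python
from h import *
arc();barmeas(122)
```

```text
t 23.25 pos [578.6  68.9  81.3] r 35.3 theta 138.0 yaw+90 144.2 tiltfix [-0.    0.51 -0.22] F [ 0.1  0.3 -0.7] T [-0.04  0.03  0.05] open 18.9 j7 1.0 j3 0.25
red 30 [290.4 227.9] [641.6  17.5 122. ] ang -37.1 r 46.1
```

Emit:
move_arm([
  {"dr":[3,0,0],"translation":[0.001,0.002,0],"hand":0.019},
  {"dr":[3,0,0],"translation":[0.001,0.002,0],"hand":0.019},
])

```text
time_s: 23.55
eef_pos: [581.1, 72.6, 79.3]
tool_rot: [0.254, 0.657, -0.253, 0.663]
ft_force: [-2.2, -1.9, 2.5]
opening: 19.0
```

Run:
```python
from h import *
arc();barmeas(122);redz()
```

```text
t 23.55 pos [581.1  72.6  79.3] r 36.2 theta 131.1 yaw+90 137.9 tiltfix [-0.    0.47 -0.26] F [-2.2 -1.9  2.5] T [-0.56  0.42 -0.05] open 19.0 j7 0.92 j3 0.28
red 27 [289.3 226.3] [637.3  14.1 122. ] ang -43.9 r 45.0
red cloud 30 [638.6  14.1 125.8]
```

Emit:
move_arm([
  {"dr":[3,0,0],"translation":[0.001,0.003,0],"hand":0.019},
  {"dr":[2,0,0],"translation":[0,0.003,0],"hand":0.019},
])

```text
time_s: 23.85
eef_pos: [582.8, 74.4, 78.0]
tool_rot: [0.283, 0.645, -0.285, 0.65]
ft_force: [-4.7, -5.9, 3.3]
opening: 19.0
```

Run:
```python
from h import *
arc();barmeas(122);redz()
```

```text
t 23.85 pos [582.8  74.4  78. ] r 36.5 theta 127.2 yaw+90 132.6 tiltfix [0.   0.38 0.01] F [-4.7 -5.9  3.3] T [-1.47  1.12  0.06] open 19.0 j7 0.85 j3 0.31
red 28 [288.8 225.8] [635.9  12.6 122. ] ang -46.6 r 45.1
red cloud 30 [637.3  13.1 126.1]
```

Emit:
move_arm([
  {"dr":[1,0,0],"translation":[0,0.004,0],"hand":0.019},
  {"dr":[0,0,0],"translation":[0,0.004,0],"hand":0.019},
])

```text
time_s: 24.15
eef_pos: [583.7, 75.4, 77.8]
tool_rot: [0.288, 0.645, -0.295, 0.644]
ft_force: [-9.1, -7.6, 10.0]
opening: 18.9
```

Run:
```python
from h import *
arc();barmeas(122);redz()
```

```text
t 24.15 pos [583.7  75.4  77.8] r 36.8 theta 125.1 yaw+90 131.4 tiltfix [0.   0.21 0.56] F [-9.1 -7.6 10. ] T [-1.77  2.09  0.  ] open 18.9 j7 0.83 j3 0.33
red 27 [288.6 225.5] [635.   11.9 122. ] ang -47.9 r 44.9
red cloud 26 [636.8  11.8 125.2]
```

The key now stalls at about 12 N (0.43 N·m) with almost no motion, so the screw is hard against the clamp. I'll release and lift off.

Emit:
move_arm([
  {"dr":[0,0,-0.3],"translation":[0,-0.003,0],"hand":0.025},
  {"dr":[0,0,-0.3],"translation":[0,0,0],"hand":0.04},
  {"dr":[0,0,0],"translation":[0,0.002,0],"hand":0.04},
  {"dr":[0,0,0],"translation":[0,0,0],"hand":0.04},
])

```text
time_s: 24.7
eef_pos: [583.6, 75.4, 77.8]
tool_rot: [0.284, 0.646, -0.298, 0.643]
ft_force: [-0.3, -0.7, -0.1]
opening: 39.8
```

Run:
```python
from h import *
arc();barmeas(122);redz()
```

```text
t 24.7 pos [583.6  75.4  77.8] r 36.9 theta 125.2 yaw+90 131.4 tiltfix [-0.    0.22  1.15] F [-0.3 -0.7 -0.1] T [-0.05  0.   -0.04] open 39.8 j7 0.82 j3 0.33
red 27 [289.  226.6] [638.3  13.3 122. ] ang -43.8 r 46.3
red cloud 30 [639.8  13.3 123.3]
```

Emit:
move_arm([
  {"dr":[0,0.2,1.1],"translation":[-0.01,0,0],"hand":0.04},
  {"dr":[0,0,0],"translation":[-0.03,0,0],"hand":0.04},
  {"dr":[0,0,0],"translation":[-0.04,0,0],"hand":0.04},
  {"dr":[0,0,0],"translation":[-0.04,-0.02,0],"hand":0.04},
  {"dr":[0,0,0],"translation":[-0.02,-0.03,-0.03],"hand":0.04},
  {"dr":[0,0,0],"translation":[0,-0.03,-0.03],"hand":0.04},
  {"dr":[0,0,0],"translation":[0,-0.02,-0.02],"hand":0.04},
  {"dr":[0,0,0],"translation":[0,0,0],"hand":0.04},
])

```text
time_s: 25.75
eef_pos: [452.3, 67.5, 226.0]
tool_rot: [0.295, 0.643, -0.288, 0.646]
ft_force: [-0.0, 0.6, 0.3]
opening: 40.3
```

Run:
```python
from h import *
arc();im=barmeas(122);redz()
cv2.imwrite("pics/s20.png",cv2.resize(im[170:280,210:340,::-1],None,fx=5.5,fy=5.5,interpolation=cv2.INTER_CUBIC))
for nm in("scene0.npz","last.npz"):
    f=np.load(nm);Q=toS(cloud("scene",f["d"]));h=cv2.cvtColor(f["im"],cv2.COLOR_RGB2HSV)
    og=(cv2.inRange(h,(4,120,50),(16,255,255))>0)&(Q[...,0]<23)&(Q[...,0]>-3)&(abs(Q[...,1])<28)&(Q[...,2]>28)&(Q[...,2]<80)
    v,u=np.nonzero(og);q=Q[og];print(nm,og.sum(),np.percentile(q[:,2],[5,25,50,75,95]).round(1),"px centroid",u.mean().round(2),v.mean().round(2))
cv2.imwrite("pics/s20f.png",im[:,:,::-1])
```

```text
t 25.75 pos [452.3  67.5 226. ] r 154.2 theta 171.7 yaw+90 131.3 tiltfix [ 0.   -0.04 -0.59] F [-0.   0.6  0.3] T [-0.05  0.04  0.07] open 40.3 j7 0.65 j3 0.45
red 21 [315.7 207.3] [568.8  76.4 122. ] ang 139.2 r 47.6
red 29 [289.  226.5] [638.   13.4 122. ] ang -43.9 r 46.0
red cloud 51 [635.5  18.3 124.3]
scene0.npz 91 [45.2 50.1 52.7 59.2 67.5] px centroid 285.99 233.14
last.npz 83 [39.2 44.9 47.  51.4 61.5] px centroid 285.92 234.69
```

View pics/s20.png

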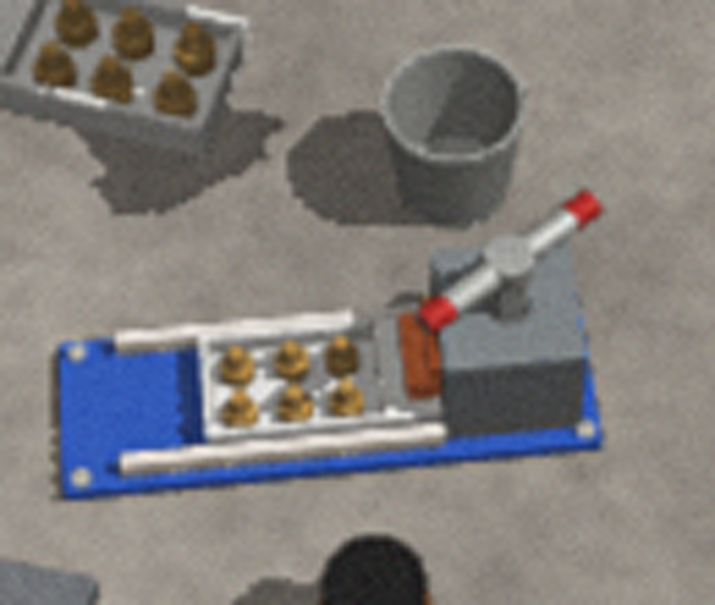

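View pics/s20f.png

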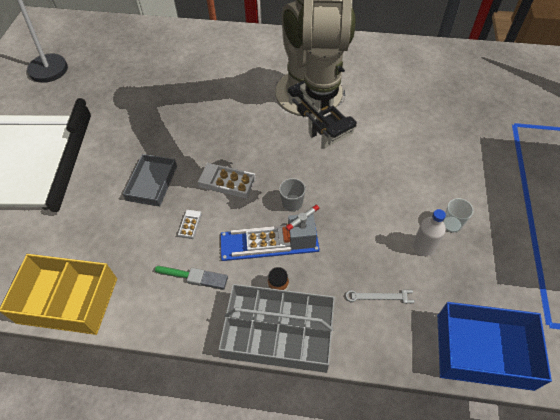

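The carrier is against the post, the key is upright and down (red-end tops at z 124), and the jaw is about 6 mm lower than at the start. The bystanders are where they were and the arm is clear, so I'm handing in.

```bash
python3 -c "
from cell import bot
s=bot.read_state();print(s['time_s'],max(abs(x) for x in s['dq']));print(bot.sign_off())"
```

```text
25.8 0.039199909460163586
the job is handed in; nothing more can be done
None
```

I pushed the carrier home against the post, turned the key until it dropped into the socket, and turned the screw clockwise until the jaw clamped. I handed in at 25.8 s with the key standing in the screw. I have not seen the verdict.

**Last checks that agreed**
- **Carrier:** the push stalled at about 11 N, and the last picture shows its front against the post and the carrier straight.
- **Key:** it is upright, and its red ends are about 14 mm lower than at the start, so the tip is near 18 mm.
- **Jaw:** it is about 6 mm lower than at the start by camera depth, which is only good to about 1 mm. That is too coarse to confirm the 5.5 mm limit, and I could not measure the jaw's force on the carrier.
- **Clamp:** on the final turn the key stalled at about 12 N on the bar (0.43 N·m).
- **Bench:** the other things look to be in their places in the last picture, and the arm is clear of everything.

**What failed or disagreed**
- **Fingertip height:** the real fingertips sit about 27 mm above the reported tool point. My first push therefore passed over the carrier without moving it; I measured the offset and pushed again lower down.
- **Over-turned key:** on the first clamping turn I pushed to at least 14.5 N, and the key jumped, most likely past one hex corner in the socket. I turned it again from the other end of the bar. It moved freely through about 15° of play, then stalled at the clamp; it had stayed fully down throughout.

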